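# Draw the measured strip from under the gauge and load the bend jig

## Robot

A 7-joint arm with a two-finger parallel gripper is mounted at the origin on a cart in front of the work surface, level with it; the furniture and walls round the work are solid. World frame = base frame: x ahead of the robot, y to its left, z up, the work surface at z = 0. Lengths are in m, angles in rad, forces in N, time in s.
With the tool pointing down it reaches from about 0.4 to 0.875 m from the base axis. Payload 19.3 kg.
Tool frame: the origin (TCP) lies at the very end of the fingers, on their centre line; the grasp point (between the pads) lies bot.tcp_to_grasp behind it (bot.tcp_to_grasp is the distance from the TCP to the grasp point, in m); z points along the fingers, y is the direction in which the jaws open and shut (so a half turn about z gives the same grasp; the last joint's range is limited). The gripper opens to 85 mm and grips with 20 to 120 N. Pads are 22 mm wide; open, the fingers measure 114 mm over their backs; the gripper's body (76 mm by 85 mm) begins 54 mm behind the grasp point. The pads swing forward as they close: fully open they stand 13 mm farther back than shut.
Start: joints at [-1.396, 0.521, -0.036, 1.599, 0.021, 1.021, -0.113], TCP at [0.151, 0.606, 0.195] pointing down, gripper open.
Joint ranges: [-2.91, 2.91], [-0.3, 2.13], [-1.5, 1.42], [0.17, 2.43], [-1.26, 4.41], [0.16, 1.93], [-2.52, 2.52]. Speed limits (rad/s): [1.89, 1.89, 2.39, 2.39, 3.01, 3.01, 3.01].

## Interface

Orientations are given as [roll, pitch, yaw] about the fixed x, y, z axes, in that order (R = Rz(yaw) Ry(pitch) Rx(roll)).
In Python, from workcell import bot gives the robot as it stands.
- The arm moves only by the tool servo_tool, never from a script. Its argument "targets" is a list of rows, each a list of 2 entries, a list of its own where there are three numbers: the shift along the tool's x, y, z in units of 0.05 m (1.0 is 0.05 m), then the turn about the tool's z in units of 5 degrees (1.0 is 5 degrees). A call has 1 to 12 rows; each row shifts and turns the commanded pose from where the row before left it, along the tool's axes as they then stand; what a row does not reach is not made up. A row lasts 1/8 s, in which the tool goes at most 62.5 mm and 10.7 degrees, less where a joint would pass 70% of its speed; a pose out of reach is approached as far as the arm can. A call with a number of a shift or a turn outside -1 to 1 is refused whole. A call with a gripper value outside its range is refused whole. "gripper" is the opening, from -1 (shut) to 1 (fully open), so that 0 is half open, set as the call begins (left out, the last holds). The fingers move at their own pace and stop on an object; "newtons" is the grip in N (left out, the last holds). Time passes only in rows, so rows that do not move let the fingers close. It gives the time, the measured TCP pose, the force and the opening at its end, in the units of the state.
- bot.observe(): the state, without advancing time (a new reading comes with each control period).
- bot.grab_frame(name): name is "scene" or "side" or "wrist"; returns the picture (400x640x3 uint8, blue, green, red); there is no depth.
- bot.get_calibration(name): a dict with "fx", "fy", "cx", "cy" (pixels), "k1" (the pictures are not rectified: a ray, as slopes to the right and down, at radius r is drawn at 1 + k1 r^2 times it, then the intrinsics apply), "pose" (4x4, takes a point from camera to world coordinates). Camera axes: x right, y up, looking along -z (the intrinsics and any distortion apply to the point x, -y, -z); pixel columns grow to the right and rows downward; lengths in m; the calibration is good to about 2 mm. A picture is of the moment at which its call begins: read the wrist's pose just before it. get_calibration takes no time and is no camera call; for the wrist camera it gives the pose at the moment of the call.
- bot.job_done(): hands the job in, once; it reports no verdict.
The state is a dict: "clock": time; "qpos": joint angles; "qd": joint speeds; "joint_efforts": joint torques, N m; "position": TCP position; "tool_rot": TCP orientation; "force": force on the tool from outside, world axes, zero at the start; "moment": the same for the moment, N m; "grip_width": finger opening in m.
Only numpy, scipy, OpenCV 4.12 (cv2) and the standard library are available. Lean on these libraries where they do the work, as an engineer would, in place of code of your own. Each camera call takes 0.05 s, during which the arm holds its last target.

## Task

The thin steel strip on the comparator stand has been measured and is wanted in the bend jig. Slide it, flat on the stone plate, out towards the robot until its near end hangs at least 25 mm over the plate's front edge, where it can be taken and lifted clear, without forcing the gauge's spindle up or pushing against the gauge. Lay it flat across both rollers of the jig, centred and square, let go, and leave the other things on the bench where they are.

Things in the scene. Friction and masses are not known exactly. Their poses are not given: they have to be found in the camera images.
- comparator_stand: dial comparator stand, fixed: dark grey stone plate 170 (x) x 120 (y) mm, flat top 56 mm above the bench, on rubber feet (10 mm). Origin at bench level exactly under the gauge's spindle; x points away from the robot, z up. The plate runs from its front edge at x = -62 mm to x = +108 mm; the 20 mm round column stands at x = +88 mm
- spindle (a joint): the dial gauge's sprung spindle, m: 0 when its ball tip rests on the strip, about -0.002 when it has dropped to the bare plate, up to +0.010 when pushed up. It presses on the strip with about 1 N. Above +0.006 the gauge is being forced
- strip_center (a point): centre of the loose strip, half-way through its thickness: bare steel, 120 (x) x 40 (y) x 2 mm, about 75 g, flat on the stone plate, its x roughly along the stand's, half of it ahead of the spindle, near end 5 to 13 mm inside the front edge. Too thin to pick up there. Finger tips grip it better than the smooth stone does: pressed down with 10 to 20 N they drag it along
- strip_near_end (a point): middle of the strip's short edge nearest the robot, 60 mm from its centre along its -x
- bend_jig: roller bend jig, fixed: dark steel base 150 (x) x 92 (y) x 14 mm, four low screw heads (to 20 mm), two aluminium cradles (18 x 78 mm, top at 32 mm), each with a roller 16 mm thick and 74 mm long along y, axes at x = -25 and +25 mm, tops 44 mm above the bench. Origin at bench level under the middle; x points away from the robot. The strip belongs along x, 35 mm beyond each roller
- roller_near: the jig's roller nearer the robot; origin at its middle, on its axis (36 mm above the bench)
- roller_far: the jig's roller farther from the robot; origin at its middle, on its axis (36 mm above the bench)
- jig_rest (a point): point on the jig's middle, level with the roller tops (44 mm above the bench): the strip's underside centre belongs here
- dial_gauge: dial gauge on the stand's arm, same origin and axes as the stand. Round dial, 58 mm diameter, faces -x, front 14 mm ahead of the spindle axis, from 47 to 105 mm above the plate; 8 mm stem down to 29 mm over the plate, then the 5 to 7 mm spindle. An upright gripper has no room over the strip ahead of the spindle: reach in below the dial leaning 35 to 50 degrees, wrist towards the robot
- bent_strip: bystander: a strip bent earlier, standing like a tent, 85 x 40 x 43 mm; origin on the bench under its ridge
- ref_block_1: bystander: round steel block, 60 mm diameter, 16 mm high; origin under its centre
- magnet_pot: bystander: pot magnet with a knob, 32 mm diameter, 27 mm high; origin under its centre
- flat_coupon_0: bystander: dark flat steel sample, 24 x 70 x 10 mm; origin under its centre
Mind the look-alikes: they are no part of the job. What is shaped like the part that bears strip_center but green is not meant.

How it is judged:
On the way, in this order (a step that is already met when the one before it is completed fails the run):
1. the strip, still flat on the stone plate, overhangs its front edge by at least 22 mm (x of strip_near_end in the frame of comparator_stand below -0.084 m and x of strip_center in the frame of comparator_stand above -0.06 m and z of strip_center in the frame of comparator_stand below 0.06 m and angle between strip_center's own z axis and vertical below 0.05 rad), for 0.2 s.
2. the strip has been lifted clear, 20 mm or more above the plate's level (height (world z) of each of strip_center, strip_near_end above 0.077 m), for 0.1 s.
At the end, for the whole second after the job is handed in: The strip lies flat on both rollers of the bend jig, its centre within 10 mm of the jig's middle in either direction and its long axis within 7 degrees of the jig's x axis, released (x of strip_center in the frame of bend_jig between -0.01 and 0.01 m and y of strip_center in the frame of bend_jig between -0.01 and 0.01 m and z of strip_center in the frame of bend_jig between 0.042 and 0.048 m and angle between the x axis of strip_center and the x axis of bend_jig, either way round below 0.12 rad and angle between strip_center's own z axis and vertical below 0.05 rad and contact force between each of roller_near, roller_far and anything else above 0.05 N); the robot touches nothing.
It fails at once if the strip is lifted or tipped under the gauge so that the spindle is forced up by more than 6 mm (value of joint spindle above 0.006 m).
It fails at once if the robot pushes against the dial gauge with more than 4 N (contact force between any of the fingers, the arm and dial_gauge above 4 N).
It fails at once if a bystander (bent strip, round block, pot magnet, dark flat sample) is moved more than 25 mm (distance of any of bent_strip, ref_block_1, magnet_pot, flat_coupon_0 from where it was at the start of the episode above 0.025 m).
It also fails if it takes over 64 s, if anything falls off the work surface, if the arm or the gripper's body presses on something with over 40 N, if the wrist force passes 120 N, or if a joint passes its speed limit or range.

## Working session

There is one attempt and no reset: what is moved stays moved. The work goes in short steps, Python scripts to look and compute and a tool call to move; the robot and the scene stay as the last step left them, time stands still between calls to the robot, and variables do not carry over. Pictures are saved under pics/ and viewed, and the job is handed in when it is done.

Besides the shell and the picture viewer there is one more tool, called after ">>>" as name([rows], argument=value, ...), one row to a line, values as JSON. servo_tool: Moves the arm, as the interface text tells. Its arguments: {"type":"object","properties":{"targets":{"type":"array","items":{"type":"array"}},"gripper":{"type":"number"},"newtons":{"type":"number"}},"required":["targets"]}

```bash
ls; mkdir -p pics; python3 - <<'E'
from workcell import bot
import cv2
s=bot.observe(); print(s); print(bot.tcp_to_grasp)
for n in("scene","side","wrist"):
    c=bot.get_calibration(n); print(n,c)
    cv2.imwrite(f"pics/{n}0.png",bot.grab_frame(n))
E
```

```text
pics
{'clock': 0.0, 'qpos': array([-1.39619447,  0.52200406, -0.03634271,  1.60000686,  0.02120699,
        1.02106926, -0.11283621]), 'qd': array([-0.00042267,  0.00129294,  0.00094363, -0.00036549,  0.00041588,
        0.00085596,  0.00153898]), 'joint_efforts': array([ 2.07255805e-03, -9.27092028e+01,  1.98056392e+00, -3.69934845e+01,
        1.78048282e-02,  8.13373423e-03,  7.89773503e-05]), 'position': array([0.15141891, 0.60599954, 0.19413219]), 'tool_rot': array([-3.14049299e+00,  7.60727767e-05,  2.89676156e+00]), 'force': array([ 0.42851635, -0.30848439,  0.23479766]), 'moment': array([ 0.02071381, -0.02710247, -0.0640169 ]), 'grip_width': 0.08506980358984821}
0.0187
scene {'fx': 388.22427178467444, 'fy': 388.22427178467444, 'cx': 321.10897011129765, 'cy': 209.47619198273398, 'k1': -0.0074639104604191835, 'pose': array([[ 0.72058356,  0.44840264, -0.52886142,  0.02454723],
       [-0.69335531,  0.46136154, -0.55353765, -0.62509972],
       [-0.00421143,  0.76555901,  0.6433519 ,  0.68054925],
       [ 0.        ,  0.        ,  0.        ,  1.        ]])}
side {'fx': 414.2615620451686, 'fy': 414.2615620451686, 'cx': 317.02194304544105, 'cy': 201.45836300444552, 'k1': -0.004198869549049257, 'pose': array([[ 0.93383323,  0.21463816, -0.28615721,  0.23896394],
       [-0.35693456,  0.50652072, -0.78487864, -0.85654253],
       [-0.02352035,  0.83508515,  0.54961766,  0.61510979],
       [ 0.        ,  0.        ,  0.        ,  1.        ]])}
wrist {'fx': 337.3519352274407, 'fy': 337.3519352274407, 'cx': 318.32601197799653, 'cy': 198.55691472460657, 'k1': 0.00869437564534688, 'pose': array([[ 0.24330991, -0.93741171, -0.24911757,  0.0878695 ],
       [ 0.96994597,  0.23454963,  0.0647401 ,  0.62045485],
       [-0.0022577 , -0.25738249,  0.96630697,  0.37404274],
       [ 0.        ,  0.        ,  0.        ,  1.        ]])}
```

View pics/scene0.png

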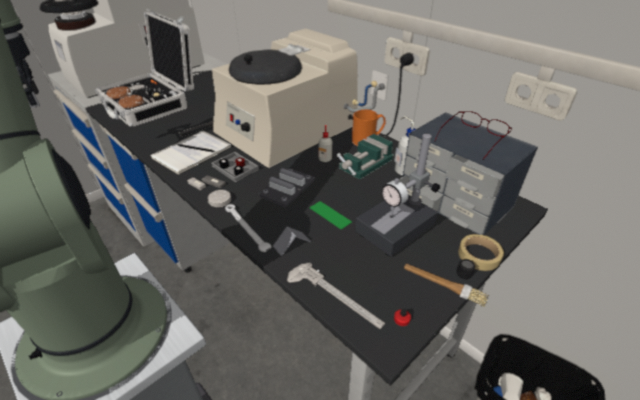

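View pics/side0.png

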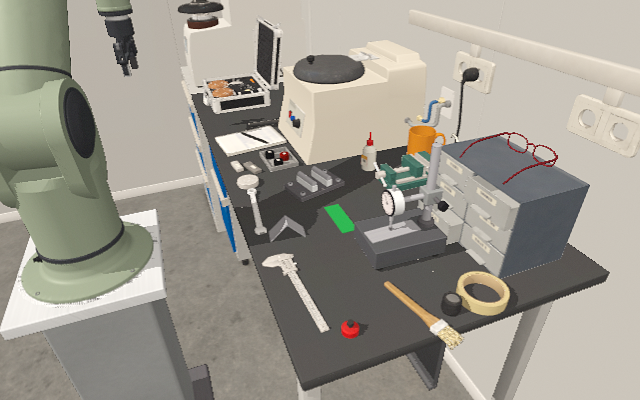

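View pics/wrist0.png

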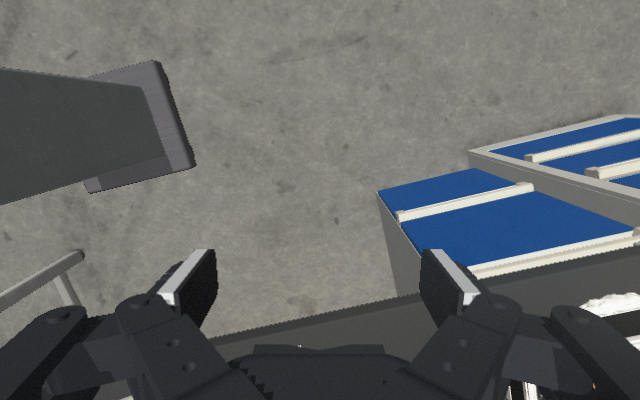

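The scene and side views show the stand (scene ~395,225; side ~400,240) carrying a bare grey strip under the gauge. A green strip (scene 330,214; side 340,218) lies on the bench, so it is the look-alike. The jig is at scene 290,185 / side 315,182. Next I'll enlarge.

```bash
python3 - <<'E'
import cv2
a=cv2.imread('pics/scene0.png')[130:260,250:450]; b=cv2.imread('pics/side0.png')[140:280,270:470]
cv2.imwrite('pics/c1.png',cv2.resize(a,None,fx=4,fy=4,interpolation=cv2.INTER_CUBIC))
cv2.imwrite('pics/c2.png',cv2.resize(b,None,fx=4,fy=4,interpolation=cv2.INTER_CUBIC))
E
```

```text
(no output)
```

View pics/c1.png

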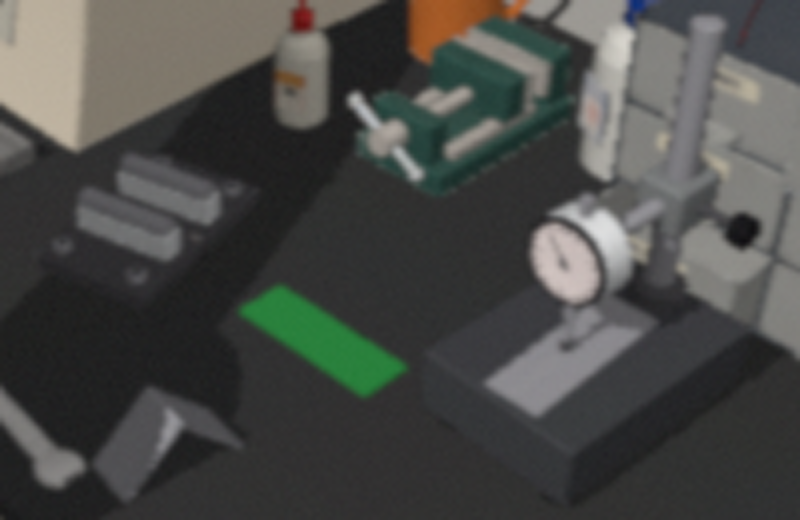

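View pics/c2.png

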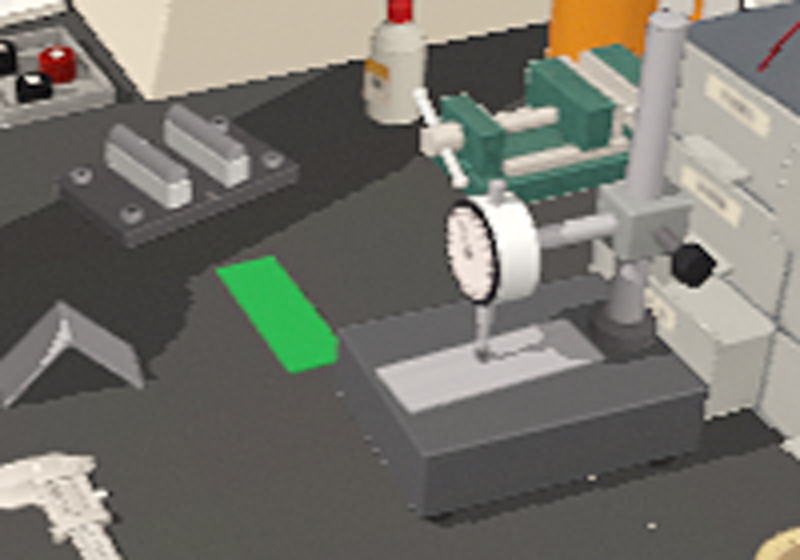

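```bash
cat > h.py <<'E'
import numpy as np, cv2
from scipy.optimize import least_squares
from workcell import bot
def proj(P,c):
    P=np.atleast_2d(P); T=np.linalg.inv(c['pose']); q=P@T[:3,:3].T+T[:3,3]
    s=np.c_[q[:,0]/-q[:,2],-q[:,1]/-q[:,2]]; r2=(s**2).sum(1,keepdims=True)
    s=s*(1+c['k1']*r2); return np.c_[c['fx']*s[:,0]+c['cx'],c['fy']*s[:,1]+c['cy']]
def world(L,p):
    L=np.atleast_2d(np.array(L,float)); C,S=np.cos(p[2]),np.sin(p[2])
    return np.c_[p[0]+C*L[:,0]-S*L[:,1],p[1]+S*L[:,0]+C*L[:,1],L[:,2]]
def fit(obs,p0):
    # obs: list of (calib, local pts, pixels)
    f=lambda p:np.concatenate([(proj(world(L,p),c)-np.array(px)).ravel() for c,L,px in obs])
    r=least_squares(f,p0,loss='soft_l1'); return r.x,r.fun.reshape(-1,2)
E
cat > f1.py <<'E'
from h import *
a,b=bot.get_calibration('scene'),bot.get_calibration('side')
A=lambda l:np.array(l)/4.+[250,130]-.4; B=lambda l:np.array(l)/4.+[270,140]-.4
np.set_printoptions(precision=4,suppress=True)
st=[[-.062,.06,.056],[-.062,-.06,.056],[.108,-.06,.056]]
ps,r=fit([(a,st,A([(425,355),(573,460),(755,335)])),(b,st,B([(340,332),(428,457),(706,390)]))],[.7,-.2,0]);print('stand',ps,'\n',r)
sp=[[-.06,.02,.058],[-.06,-.02,.058],[.06,-.02,.058]]
pp,r=fit([(a,sp,A([(485,382),(540,416),(653,322)])),(b,sp+[[.06,.02,.058]],B([(377,371),(412,412),(605,357),(568,320)]))],[.7,-.2,0]);print('strip',pp,'\n',r)
jg=[[-.075,.046,.014],[-.075,-.046,.014],[.075,-.046,.014]]
pj,r=fit([(a,jg,A([(40,255),(148,305),(260,190)])),(b,jg,B([(60,185),(128,245),(298,170)]))],[.7,.1,0]);print('jig',pj,'\n',r)
print('strip in stand', world([[*(pp[:2]-ps[:2]),0]],[0,0,-ps[2]]), pp[2]-ps[2])
if __name__=='__main__':
  for n,c in(('scene',a),('side',b)):
    im=cv2.imread(f'pics/{n}0.png'); im=cv2.resize(im,None,fx=3,fy=3)
    def dr(L,p,col):
        q=((proj(world(L,p),c)+.5)*3).astype(int); cv2.polylines(im,[q],True,col,1)
    box=lambda x0,x1,y,z:[[x0,y,z],[x0,-y,z],[x1,-y,z],[x1,y,z]]
    dr(box(-.062,.108,.06,.056),ps,(0,255,255));dr(box(-.06,.06,.02,.058),pp,(0,0,255));dr(box(-.075,.075,.046,.014),pj,(0,255,255))
    for x in(-.025,.025): dr(box(x-.009,x+.009,.039,.032),pj,(255,255,0)); dr(box(x-.0,x+.0,.037,.044),pj,(255,0,255))
    y0=400 if n=='scene' else 420; x0=750 if n=='scene' else 810
    cv2.imwrite(f'pics/o_{n}.png',im[y0:y0+420,x0:x0+650])
E
python3 f1.py
```

```text
stand [ 0.6346 -0.2329 -0.0502] 
 [[-0.2019 -0.2522]
 [ 0.436  -0.119 ]
 [ 0.3096 -1.1334]
 [-1.3434 -0.5624]
 [-1.0739  0.838 ]
 [ 1.9442  0.0959]]
strip [ 0.6406 -0.2336  0.016 ] 
 [[ 0.139   0.3981]
 [-0.2467  0.1202]
 [ 1.5158 -0.013 ]
 [ 0.0255 -0.393 ]
 [-0.0294 -0.0495]
 [ 0.0806 -0.0525]
 [-0.629  -0.5373]]
jig [0.577  0.0903 0.2754] 
 [[-0.2374  1.6295]
 [ 0.0196 -0.4098]
 [ 0.5849  0.4501]
 [-1.6215 -0.0695]
 [ 0.1071 -1.1237]
 [ 0.924  -0.4617]]
strip in stand [[ 0.006  -0.0004  0.    ]] 0.06617704748486512
```

View pics/o_scene.png

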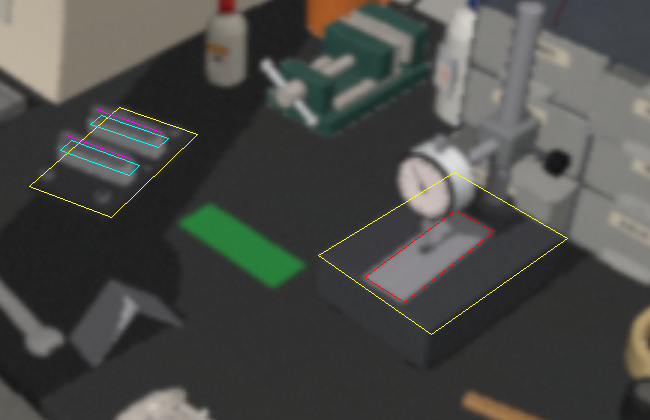

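View pics/o_side.png

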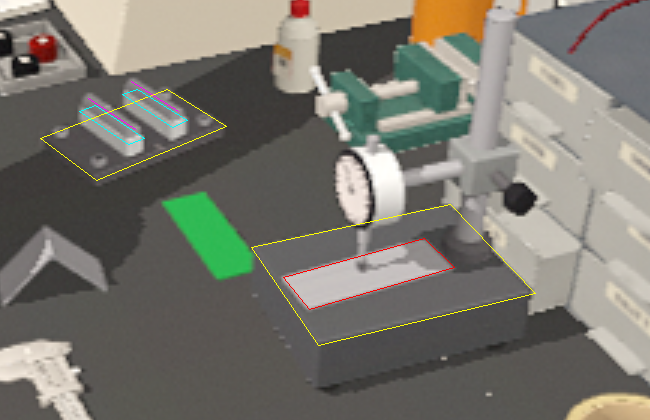

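The grey strip on the plate (side ~392,236) is the one meant: it's bare steel and under the spindle. The green one lies on the bench. The interface has no lean, only a turn about tool z. So I plan to stay upright with the jaws across y, catch the strip's side edges near its end with the gripper body short of the dial, and drag. Before that I'll check what is in the way.

```bash
python3 - <<'E'
from h import *
np.set_printoptions(precision=3,suppress=True)
def un(c,px,z):
    K=np.array([[c['fx'],0,c['cx']],[0,c['fy'],c['cy']],[0,0,1.]])
    u=cv2.undistortPoints(np.array([[px]],float),K,np.array([c['k1'],0,0,0.]))[0,0]
    d=c['pose'][:3,:3]@[u[0],-u[1],-1]; o=c['pose'][:3,3]; return o+d*(z-o[2])/d[2]
a,b=bot.get_calibration('scene'),bot.get_calibration('side')
for n,px in dict(machine_front=(270,163),machine_left=(216,123),bent1=(276,252),bent2=(310,243),bottle=(325,160),case=(185,120),puck=(220,198),vise=(385,177)).items(): print(n,un(a,px,0))
E
```

```text
machine_front [0.627 0.239 0.   ]
machine_left [0.65  0.593 0.   ]
bent1 [ 0.395 -0.079  0.   ]
bent2 [ 0.475 -0.113  0.   ]
bottle [0.764 0.13  0.   ]
case [0.58  0.697 0.   ]
puck [0.414 0.196 0.   ]
vise [ 0.828 -0.064  0.   ]
```

>>> servo_tool([
  [[0,0,-0.4],-1],
  [[0,0,-0.4],-1],
  [[-0.5,-0.5,-0.4],-1],
  [[-0.6,-0.7,0],0],
  [[-0.7,-0.7,0],0],
  [[-0.7,-0.7,0],0],
  [[-0.7,-0.7,0],0],
  [[-0.5,-0.9,0],0],
  [[-0.5,-0.9,0],0],
  [[-0.4,-0.9,0],0],
  [[-0.4,-0.9,0],0],
  [[-0.2,-0.9,0],0],
], gripper=0.2)

```text
clock: 1.65
position: [0.4164, 0.217, 0.2546]
tool_rot: [-3.141, 0.0, -3.125]
force: [-0.3, -0.2, 0.2]
grip_width: 0.0514
```

>>> servo_tool([
  [[-0.7,-0.6,0],0],
  [[0,-0.6,0],0],
  [[0,-0.6,0],0],
  [[0,0,0],0],
  [[0,0,0],0],
])

```text
clock: 2.28
position: [0.4523, 0.1299, 0.2547]
tool_rot: [3.141, 0.0, -3.124]
force: [0.1, 0.2, 0.3]
grip_width: 0.0513
```

```bash
python3 - <<'E'
from h import *
import pickle
s=bot.observe();c=bot.get_calibration('wrist'); im=bot.grab_frame('wrist')
print(s['position'],s['tool_rot'],s['qpos'])
cv2.imwrite('pics/w1.png',im); pickle.dump(c,open('w1.pkl','wb'))
E
```

```text
[0.45230673 0.12989285 0.25470032] [ 3.14133758e+00  3.38587853e-06 -3.12429824e+00] [-0.522894    0.20513021  0.13867045  1.92036009 -0.03336403  1.01817081
  1.21851146]
```

View pics/w1.png

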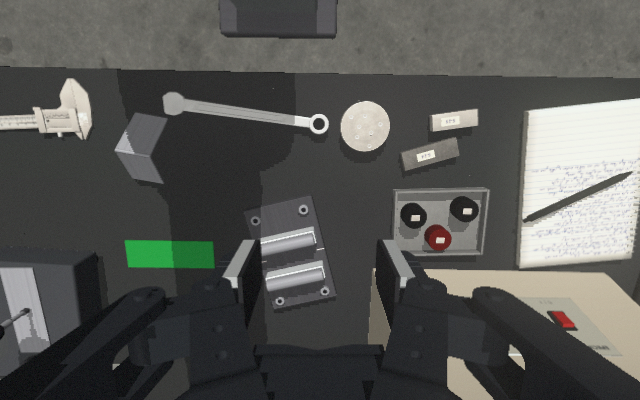

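The wrist view shows the jig at (290,252) with rollers at (290,240) and (297,277), and the strip at the left edge (20,315). I'll refine the jig from here.

```bash
python3 - <<'E'
import cv2
a=cv2.imread('pics/w1.png')[185:325,220:360]
cv2.imwrite('pics/c3.png',cv2.resize(a,None,fx=4,fy=4,interpolation=cv2.INTER_CUBIC))
E
```

```text
(no output)
```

View pics/c3.png

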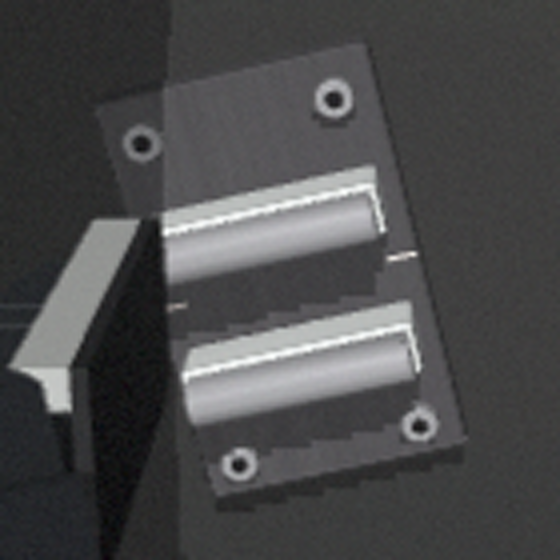

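```bash
python3 - <<'E'
from h import *
import pickle
np.set_printoptions(precision=4,suppress=True)
a,b=bot.get_calibration('scene'),bot.get_calibration('side'); w=pickle.load(open('w1.pkl','rb'))
A=lambda l:np.array(l)/4.+[250,130]-.4; B=lambda l:np.array(l)/4.+[270,140]-.4
jg=[[-.075,.046,.014],[-.075,-.046,.014],[.075,-.046,.014]]
W=np.array([(97,106),(365,43),(465,440),(217,496),(403,257)])/4+[220,185]-.4
jw=[[-.075,-.046,.014],[-.075,.046,.014],[.075,.046,.014],[.075,-.046,.014],[0,.043,.014]]
print(fit([(w,jw,W)],[.577,.09,.27]))
print(fit([(w,jw,W),(a,jg,A([(40,255),(148,305),(260,190)])),(b,jg,B([(60,185),(128,245),(298,170)]))],[.577,.09,.27]))
E
```

```text
(array([0.578 , 0.0932, 0.2508]), array([[-1.5168, -0.3031],
       [ 0.11  , -0.4462],
       [ 0.6497,  1.5754],
       [-0.9161,  1.0825],
       [ 1.7258, -0.762 ]]))
(array([0.5781, 0.0928, 0.2552]), array([[-2.0172,  0.0196],
       [-0.4896, -0.4118],
       [ 0.5577,  1.5057],
       [-0.9341,  1.2604],
       [ 1.3923, -0.7751],
       [-0.6755,  0.7235],
       [-0.9089, -1.0043],
       [ 0.5588,  0.2558],
       [-1.505 , -0.8948],
       [-0.4084, -1.8081],
       [ 1.0127, -0.634 ]]))
```

>>> servo_tool([
  [[0,-0.9,0],0],
  [[0,-0.9,0],0],
  [[0,-0.9,0],0],
  [[0,-0.9,0],0],
  [[0,-0.9,0],0],
  [[0,-0.9,0],0],
  [[0,-0.9,0],0],
  [[0,-0.9,0],0],
  [[0,0,0],0],
  [[0,0,0],0],
])

```text
clock: 3.58
position: [0.4588, -0.2296, 0.2544]
tool_rot: [3.141, -0.0, -3.124]
force: [-0.3, -0.3, 0.1]
grip_width: 0.0512
```

```bash
python3 - <<'E'
from h import *
import pickle
s=bot.observe();c=bot.get_calibration('wrist'); im=bot.grab_frame('wrist')
print(s['position'],s['tool_rot'],s['qpos'])
cv2.imwrite('pics/w2.png',im); pickle.dump(c,open('w2.pkl','wb'))
E
```

```text
[ 0.45882596 -0.22962557  0.25442864] [ 3.14112750e+00 -4.47409199e-04 -3.12359018e+00] [ 0.05397216  0.29208211  0.37300649  1.83088719 -0.12213866  1.04156031
  2.06328144]
```

View pics/w2.png

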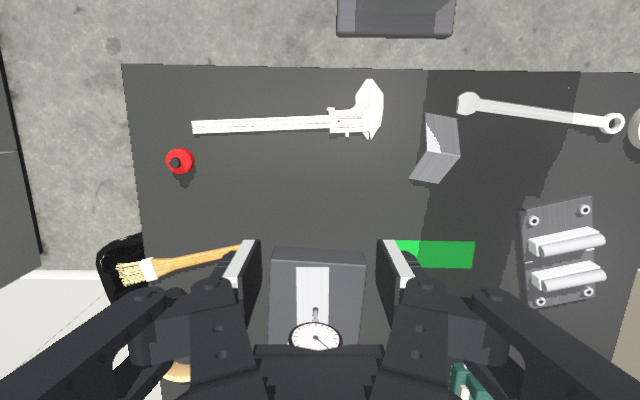

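The wrist view now shows the plate's front edge (~272–365, row 250), the strip's near end (~297–328, row 268) and the dial at (315,337).

```bash
python3 - <<'E'
import cv2
a=cv2.imread('pics/w2.png')[230:360,250:390]
cv2.imwrite('pics/c4.png',cv2.resize(a,None,fx=4,fy=4,interpolation=cv2.INTER_CUBIC))
E
```

```text
(no output)
```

View pics/c4.png

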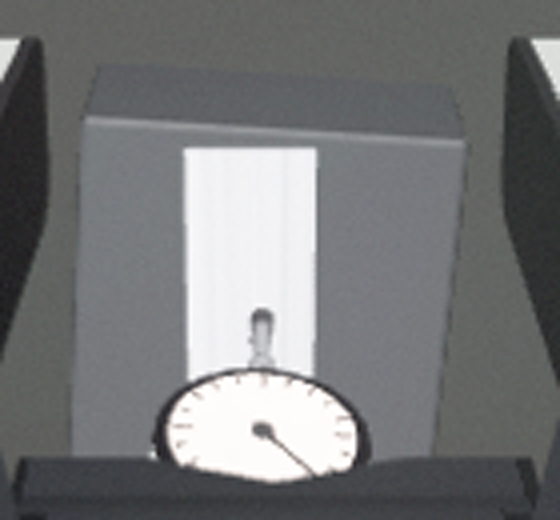

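```bash
python3 - <<'E'
from h import *
import pickle
np.set_printoptions(precision=4,suppress=True)
a,b=bot.get_calibration('scene'),bot.get_calibration('side'); w=pickle.load(open('w2.pkl','rb'))
A=lambda l:np.array(l)/4.+[250,130]-.4; B=lambda l:np.array(l)/4.+[270,140]-.4
Wc=lambda l:np.array(l)/4.+[250,230]-.4
st=[[-.062,.06,.056],[-.062,-.06,.056]]
ow=(w,[st[1],st[0],[-.014,0,.132]],Wc([(83,116),(466,141),(262,430)]))
ps,r=fit([ow],[.63,-.23,-.05]);print(ps,r)
ps,r=fit([(a,st,A([(425,355),(573,460)])),(b,st,B([(340,332),(428,457)])),ow],[.63,-.23,-.05]);print('stand',ps,'\n',r)
sp=[[-.06,.02,.058],[-.06,-.02,.058],[.06,-.02,.058]]
ow=(w,[sp[1],sp[0]],Wc([(183,148),(317,148)]))
pp,r=fit([(a,sp,A([(485,382),(540,416),(653,322)])),(b,sp+[[.06,.02,.058]],B([(377,371),(412,412),(605,357),(568,320)])),ow],[.7,-.2,0]);print('strip',pp,'\n',r)
rel=world([[*(pp[:2]-ps[:2]),0]],[0,0,-ps[2]]); print('rel',rel, pp[2]-ps[2])
print('near end',world([[-.06,0,0]],pp),'dial front x at strip',world([[-.014,0,0],[-.014,.029,0],[-.014,-.029,0],[-.062,0,0]],ps))
E
```

```text
[ 0.6359 -0.2328 -0.0529] [[-1.1382  0.2706]
 [ 1.1767  0.3652]
 [-0.0061 -0.564 ]]
stand [ 0.636  -0.2329 -0.0524] 
 [[ 0.1829 -0.5692]
 [ 0.7356 -0.4331]
 [-0.7535 -0.7495]
 [-0.5501  0.637 ]
 [-1.2368  0.3274]
 [ 1.0799  0.3702]
 [-0.0956 -0.5284]]
strip [ 0.6395 -0.2348  0.0272] 
 [[ 0.3907  1.0147]
 [ 0.1549  0.6715]
 [ 1.481   0.2217]
 [-0.1076  0.2107]
 [ 0.0381  0.5429]
 [-0.116   0.1539]
 [-0.9939 -0.2971]
 [ 0.8825  0.4093]
 [ 0.1863  0.1124]]
rel [[ 0.0037 -0.0017  0.    ]] 0.07956601098633989
near end [[ 0.5796 -0.2364  0.    ]] dial front x at strip [[ 0.622  -0.2322  0.    ]
 [ 0.6235 -0.2032  0.    ]
 [ 0.6205 -0.2611  0.    ]
 [ 0.574  -0.2297  0.    ]]
```

>>> servo_tool([
  [[0,-0.18,0.7],0],
  [[0,0,0.7],0],
  [[0,0,0.7],0],
  [[0,0,0.7],0],
  [[0,0,0.5],0],
  [[-0.6,0,0],0],
  [[-0.6,0,0],0],
  [[-0.5,0,0],0],
  [[-0.3,0,0],0],
  [[0,0,0],0],
  [[0,0,0],0],
], gripper=0.2, newtons=30)

```text
clock: 5.0
position: [0.5578, -0.2378, 0.0897]
tool_rot: [3.141, -0.001, -3.125]
force: [-0.3, -0.7, -0.4]
grip_width: 0.0513
```

```bash
python3 - <<'E'
from h import *
s=bot.observe(); print(s['position'],s['tool_rot'],s['qpos'],s['force'])
cv2.imwrite('pics/w3.png',bot.grab_frame('wrist'));im=bot.grab_frame('side')[120:290,260:500]
cv2.imwrite('pics/s3.png',cv2.resize(im,None,fx=3,fy=3,interpolation=cv2.INTER_CUBIC))
E
```

```text
[ 0.55775616 -0.23784704  0.0896892 ] [ 3.14149401e+00 -6.18140302e-04 -3.12478140e+00] [ 0.10255441  0.64120763  0.2993989   1.75194918 -0.25164532  0.78672387
  2.11236661] [-0.259548   -0.66243916 -0.42877898]
```

View pics/w3.png

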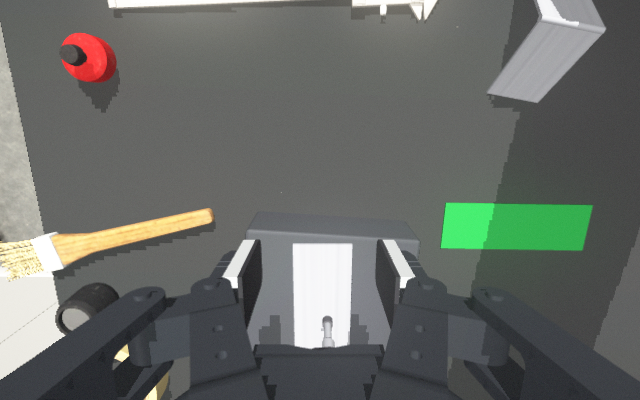

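View pics/s3.png

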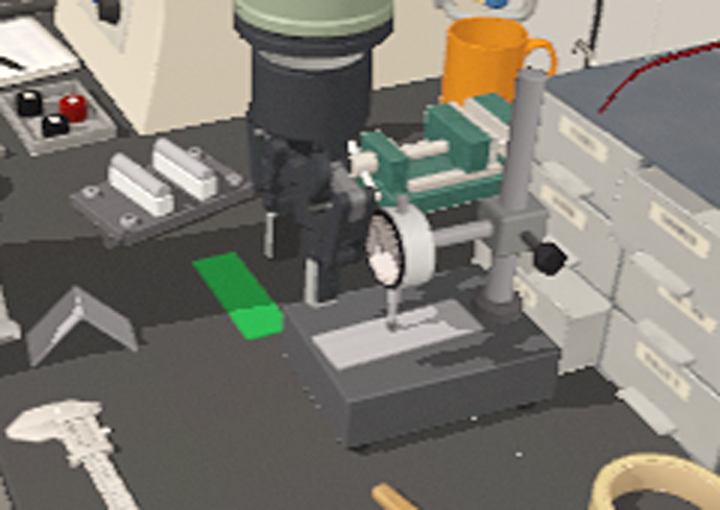

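>>> servo_tool([
  [[0,0.02,0.27],0],
  [[0,0,0.27],0],
  [[-0.16,0,0],0],
  [[0,0,0],0],
  [[0,0,0],0],
])

```text
clock: 5.72
position: [0.5667, -0.2369, 0.0629]
tool_rot: [-3.141, 0.0, -3.125]
force: [0.8, 0.2, 0.4]
grip_width: 0.0512
```

>>> servo_tool([
  [[-0.08,0,0],0],
  [[-0.08,0,0],0],
  [[0,0,0],0],
  [[0,0,0],0],
])

```text
clock: 6.22
position: [0.5745, -0.2367, 0.0627]
tool_rot: [-3.142, -0.0, -3.125]
force: [0.6, 0.6, -0.3]
grip_width: 0.0512
```

>>> servo_tool([
  [[0,0,0.06],0],
  [[0,0,0.04],0],
  [[0,0,0],0],
  [[0,0,0],0],
])

```text
clock: 6.72
position: [0.5745, -0.2367, 0.0577]
tool_rot: [3.142, -0.0, -3.125]
force: [0.0, -0.3, 1.3]
grip_width: 0.0514
```

>>> servo_tool([
  [[0,0,0.04],0],
  [[0,0,0],0],
  [[0,0,0],0],
])

```text
clock: 7.1
position: [0.5746, -0.2367, 0.0557]
tool_rot: [-3.142, -0.0, -3.125]
force: [1.2, 0.1, 0.2]
grip_width: 0.0516
```

>>> servo_tool([
  [[0,0,0.03],0],
  [[0,0,0],0],
  [[0,0,0],0],
])

```text
clock: 7.48
position: [0.5746, -0.2367, 0.0542]
tool_rot: [-3.142, -0.0, -3.125]
force: [0.6, 0.2, 0.2]
grip_width: 0.0512
```

```bash
python3 - <<'E'
from h import *
s=bot.observe(); print(s['position'],s['force'])
cv2.imwrite('pics/w4.png',bot.grab_frame('wrist'));im=bot.grab_frame('side')[150:280,320:500]
cv2.imwrite('pics/s4.png',cv2.resize(im,None,fx=4,fy=4,interpolation=cv2.INTER_CUBIC))
E
```

```text
[ 0.57457223 -0.23666572  0.0541874 ] [0.60132778 0.15197578 0.20953346]
```

View pics/w4.png

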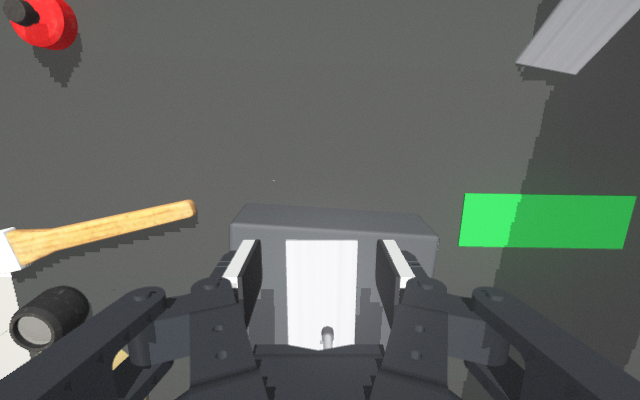

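View pics/s4.png

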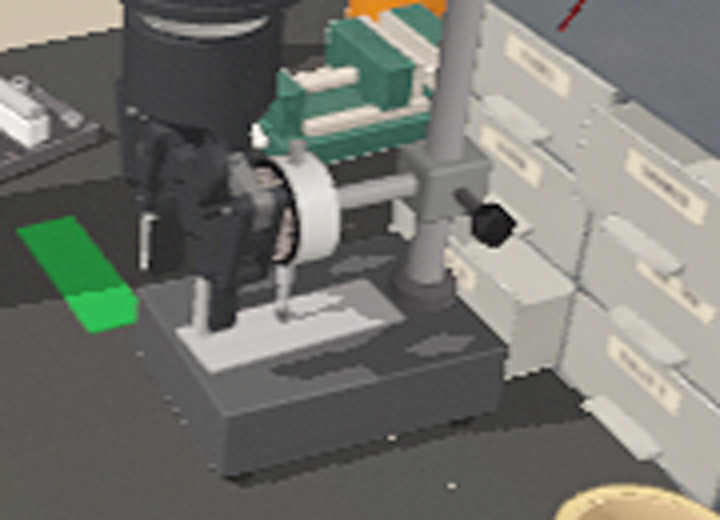

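>>> servo_tool([
  [[0,0,0.03],0],
  [[0,0,0],0],
  [[0,0,0],0],
])

```text
clock: 7.95
position: [0.5746, -0.2367, 0.0527]
tool_rot: [-3.142, -0.0, -3.125]
force: [0.4, 0.2, -0.1]
grip_width: 0.0513
```

>>> servo_tool([
  [[0,0,0.03],0],
  [[0,0,0],0],
  [[0,0,0],0],
])

```text
clock: 8.32
position: [0.5746, -0.2367, 0.0512]
tool_rot: [3.142, -0.0, -3.125]
force: [1.2, -0.7, 0.0]
grip_width: 0.0514
```

>>> servo_tool([
  [[0,0,0.02],0],
  [[0,0,0],0],
  [[0,0,0],0],
])

```text
clock: 8.7
position: [0.5745, -0.2367, 0.0502]
tool_rot: [-3.142, -0.0, -3.125]
force: [-0.0, -0.1, -0.8]
grip_width: 0.0515
```

>>> servo_tool([
  [[0,0,0.02],0],
  [[0,0,0],0],
  [[0,0,0],0],
])

```text
clock: 9.07
position: [0.5746, -0.2367, 0.0492]
tool_rot: [-3.142, -0.0, -3.125]
force: [-0.1, 0.9, 0.5]
grip_width: 0.0515
```

>>> servo_tool([
  [[0,0,0.02],0],
  [[0,0,0],0],
  [[0,0,0],0],
])

```text
clock: 9.45
position: [0.5746, -0.2367, 0.0482]
tool_rot: [-3.142, -0.0, -3.125]
force: [0.0, -0.1, 0.3]
grip_width: 0.0514
```

>>> servo_tool([
  [[0,0,0.02],0],
  [[0,0,0],0],
  [[0,0,0],0],
])

```text
clock: 9.82
position: [0.5746, -0.2367, 0.0472]
tool_rot: [3.142, -0.0, -3.125]
force: [-0.3, -0.5, 0.5]
grip_width: 0.0516
```

```bash
python3 - <<'E'
from h import *
s=bot.observe(); print(s['position'],s['force'],s['moment'])
im=bot.grab_frame('side')[180:260,350:450]
im2=bot.grab_frame('scene')[160:260,340:450]
cv2.imwrite('pics/s5.png',cv2.resize(im,None,fx=7,fy=7,interpolation=cv2.INTER_CUBIC))
cv2.imwrite('pics/s6.png',cv2.resize(im2,None,fx=6,fy=6,interpolation=cv2.INTER_CUBIC))
E
```

```text
[ 0.57455913 -0.23665074  0.04718482] [-0.32864554 -0.48471925  0.51184971] [-0.02375497  0.05537234  0.04748233]
```

View pics/s5.png

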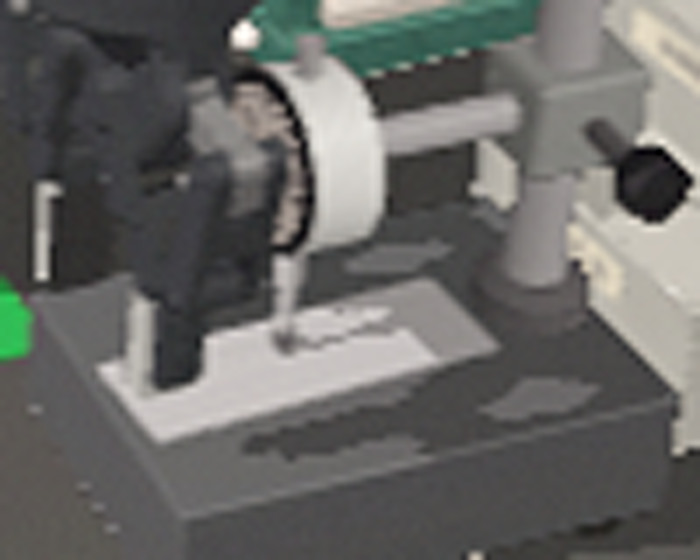

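View pics/s6.png

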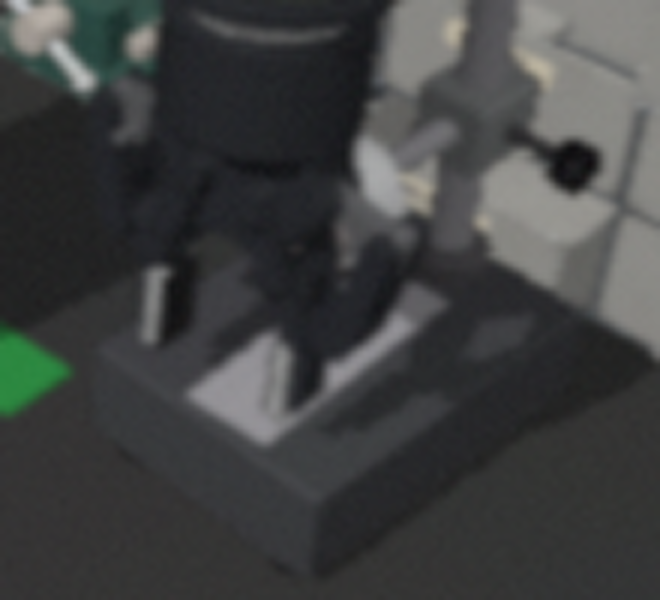

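```bash
python3 - <<'E'
from h import *
np.set_printoptions(precision=1,suppress=True)
a,b=bot.get_calibration('scene'),bot.get_calibration('side')
for z in (.056,.06,.064,.068,.072):
  P=[[.5636,y,z] for y in(-.2624,-.275)]+[[.5856,y,z] for y in(-.2624,-.275)]
  print(z,((proj(P,b)-[350,180]+.5)*7).ravel(),((proj(P,a)-[340,160]+.5)*6).ravel())
E
```

```text
0.056 [121.4 475.9 140.7 501.2 187.2 457.9 207.  482.8] [255.9 481.1 281.8 497.9 292.2 453.2 318.1 469.6]
0.06 [122.  465.5 141.3 490.7 187.9 447.5 207.8 472.4] [256.9 473.6 282.9 490.4 293.3 445.7 319.3 462. ]
0.064 [122.6 455.  141.9 480.3 188.6 437.1 208.6 461.9] [257.9 466.  284.1 482.8 294.4 438.1 320.5 454.5]
0.068 [123.2 444.6 142.6 469.7 189.4 426.6 209.4 451.4] [258.9 458.4 285.2 475.1 295.5 430.5 321.7 446.9]
0.072 [123.8 434.  143.2 459.1 190.1 416.1 210.2 440.8] [260.  450.7 286.3 467.5 296.6 422.9 322.9 439.2]
```

```bash
python3 - <<'E'
from h import *
np.set_printoptions(precision=4,suppress=True)
a,b=bot.get_calibration('scene'),bot.get_calibration('side')
def tri(pa,pb):
    f=lambda P:np.r_[(proj(P,a)[0]-pa),(proj(P,b)[0]-pb)]
    r=least_squares(f,[.57,-.24,.06]); return r.x,r.fun
A=lambda p:np.array(p)/6+[340,160]-.4; B=lambda p:np.array(p)/7+[350,180]-.4
print(tri(A((277,418)),B((148,396))))
print(tri(A((150,342)),B((40,281))))
E
```

```text
(array([ 0.5706, -0.2636,  0.0848]), array([-0.0016,  0.0081,  0.0031, -0.0069]))
(array([ 0.5623, -0.2071,  0.0915]), array([-0.0432,  0.2237,  0.0861, -0.1942]))
```

```bash
python3 - <<'E'
from h import *
np.set_printoptions(precision=1,suppress=True)
c=bot.get_calibration('wrist');s=bot.observe();p=s['position']; print(c['pose'],p)
for h in(0,.01,.02,.03,.04,.05): print(h,proj([p+[-.011,-.0257,h],p+[-.011,.0257,h],p+[.011,.0257,h]],c).ravel())
E
```

```text
[[-0.  -1.  -0.3  0.5]
 [ 1.  -0.  -0.  -0.2]
 [-0.  -0.3  1.   0.2]
 [ 0.   0.   0.   1. ]] [ 0.6 -0.2  0. ]
0 [275.7 209.5 368.  211.  366.  247.7]
0.01 [273.4 215.  370.7 216.5 368.4 255. ]
0.02 [270.8 221.1 373.7 222.7 371.2 263.1]
0.03 [267.8 227.9 377.  229.6 374.3 272.2]
0.04 [264.5 235.6 380.8 237.4 377.8 282.4]
0.05 [260.8 244.4 385.1 246.3 381.7 293.9]
```

My tip-height assumption was wrong. Triangulating from the side and scene views, and checking with the wrist view, puts the pad tips near z 0.087 with the TCP at 0.047, so they sit about 40 mm behind the reported TCP. I'll back off 2 mm from the dial and keep descending by force feedback.

>>> servo_tool([
  [[0.04,0,0],0],
  [[0,0,0.1],0],
  [[0,0,0.1],0],
  [[0,0,0],0],
  [[0,0,0],0],
])

```text
clock: 10.55
position: [0.5726, -0.2367, 0.0372]
tool_rot: [-3.142, -0.0, -3.125]
force: [-0.2, -0.3, -0.6]
grip_width: 0.0514
```

>>> servo_tool([
  [[0,0,0.1],0],
  [[0,0,0.06],0],
  [[0,0,0],0],
  [[0,0,0],0],
])

```text
clock: 11.05
position: [0.5726, -0.2368, 0.0292]
tool_rot: [-3.142, 0.0, -3.125]
force: [0.8, -0.6, -0.2]
grip_width: 0.0513
```

```bash
python3 - <<'E'
from h import *
s=bot.observe(); print(s['position'],s['force'],s['moment'])
im=bot.grab_frame('side')[160:260,350:450]
im2=bot.grab_frame('scene')[160:260,340:450]
cv2.imwrite('pics/s7.png',np.hstack([cv2.resize(im,(400,400),interpolation=cv2.INTER_CUBIC),cv2.resize(im2,(400,400),interpolation=cv2.INTER_CUBIC)]))
E
```

```text
[ 0.57259617 -0.23676124  0.02924191] [ 0.83692066 -0.63549072 -0.17101063] [-0.02974515  0.03671503 -0.01943469]
```

View pics/s7.png

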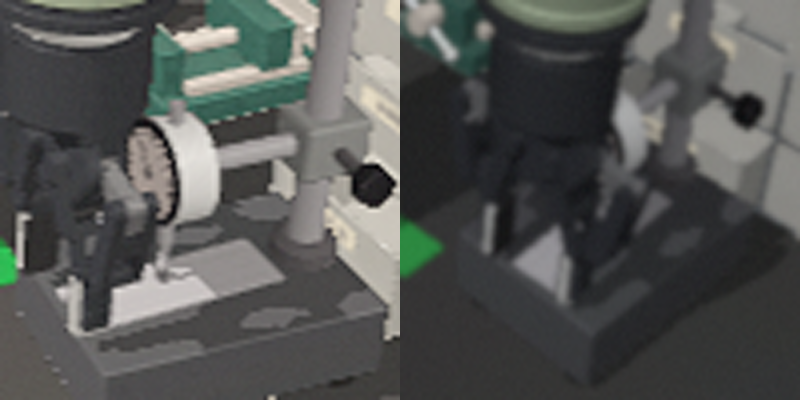

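>>> servo_tool([
  [[0,0,0.08],0],
  [[0,0,0.04],0],
  [[0,0,0],0],
  [[0,0,0],0],
])

```text
clock: 11.65
position: [0.5726, -0.2367, 0.0232]
tool_rot: [-3.142, -0.0, -3.125]
force: [0.8, 0.1, -0.4]
grip_width: 0.051
```

>>> servo_tool([
  [[0,0,0.04],0],
  [[0,0,0],0],
  [[0,0,0],0],
])

```text
clock: 12.02
position: [0.5726, -0.2367, 0.0212]
tool_rot: [-3.142, -0.0, -3.125]
force: [0.2, -0.9, -0.1]
grip_width: 0.0512
```

>>> servo_tool([
  [[0,0,0.03],0],
  [[0,0,0],0],
  [[0,0,0],0],
])

```text
clock: 12.4
position: [0.5726, -0.2367, 0.0197]
tool_rot: [-3.142, -0.0, -3.125]
force: [-0.2, 0.4, -0.3]
grip_width: 0.0515
```

>>> servo_tool([
  [[0,0,0.03],0],
  [[0,0,0],0],
  [[0,0,0],0],
])

```text
clock: 12.78
position: [0.5726, -0.2367, 0.0182]
tool_rot: [-3.142, -0.0, -3.125]
force: [1.0, 0.5, -0.7]
grip_width: 0.0511
```

>>> servo_tool([
  [[0,0,0.03],0],
  [[0,0,0],0],
  [[0,0,0],0],
])

```text
clock: 13.15
position: [0.5726, -0.2367, 0.0167]
tool_rot: [-3.142, -0.0, -3.125]
force: [-0.1, -0.2, -0.5]
grip_width: 0.0512
```

```bash
python3 - <<'E'
from h import *
s=bot.observe(); print(s['position'],s['force'],s['moment'])
im=bot.grab_frame('side')[200:260,350:410]
im2=bot.grab_frame('scene')[190:260,345:415]
cv2.imwrite('pics/s8.png',np.hstack([cv2.resize(im,(400,400),interpolation=cv2.INTER_CUBIC),cv2.resize(im2,(400,400),interpolation=cv2.INTER_CUBIC)]))
cv2.imwrite('pics/w5.png',bot.grab_frame('wrist'))
E
```

```text
[ 0.57256512 -0.23673747  0.01668127] [-0.13851511 -0.15852822 -0.49950652] [-0.02704184 -0.03222028 -0.02417777]
```

View pics/s8.png

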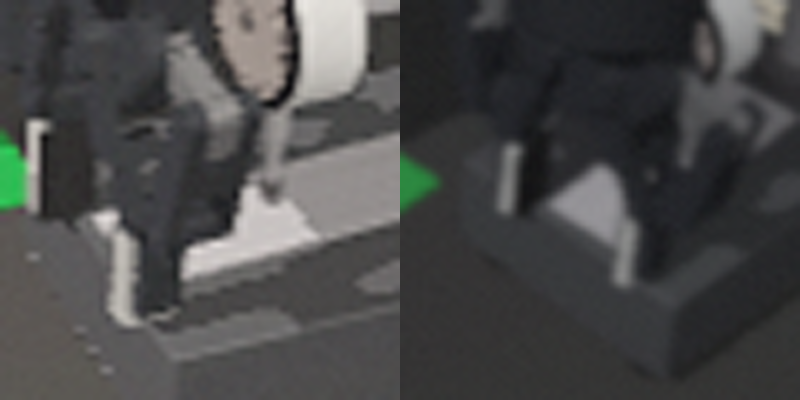

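View pics/w5.png

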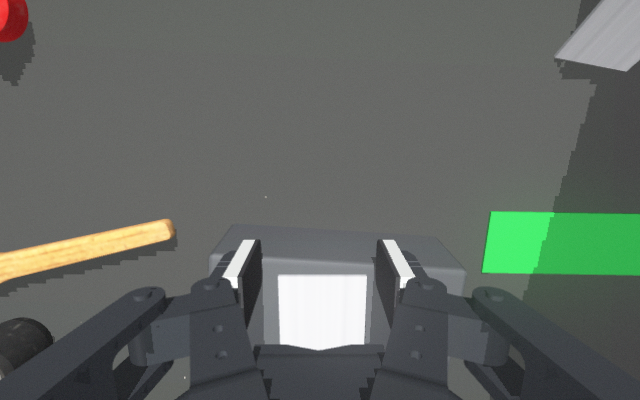

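>>> servo_tool([
  [[0,0,0.02],0],
  [[0,0,0],0],
  [[0,0,0],0],
])

```text
clock: 13.68
position: [0.5727, -0.2368, 0.0162]
tool_rot: [-3.142, 0.0, -3.125]
force: [-1.8, 1.6, 9.0]
grip_width: 0.0513
```

>>> servo_tool([
  [[0,0,0.02],0],
  [[0,0,0],0],
  [[0,0,0],0],
])

```text
clock: 14.05
position: [0.5728, -0.2369, 0.016]
tool_rot: [3.142, 0.001, -3.125]
force: [-7.8, 4.2, 24.6]
grip_width: 0.0512
```

>>> servo_tool([
  [[0,0,0.02],0],
  [[0,0,0],0],
  [[0,0,0],0],
])

```text
clock: 14.42
position: [0.5729, -0.2369, 0.0158]
tool_rot: [3.141, 0.001, -3.125]
force: [-12.2, 6.0, 39.1]
grip_width: 0.0512
```

>>> servo_tool([
  [[0,0,-0.09],0],
  [[-0.04,0,0],0],
  [[0,0,0],0],
  [[0,0,0],0],
])

```text
clock: 14.92
position: [0.5744, -0.2366, 0.0179]
tool_rot: [3.142, -0.001, -3.125]
force: [-0.6, -0.1, 0.1]
grip_width: 0.0516
```

>>> servo_tool([
  [[0,0,0],0],
  [[0,0,0],0],
  [[0,0,0],0],
  [[0,0,0],0],
], gripper=0.02, newtons=25)

```text
clock: 15.42
position: [0.5746, -0.2367, 0.0182]
tool_rot: [-3.142, 0.0, -3.125]
force: [-0.6, 0.7, -0.8]
grip_width: 0.0435
```

Opening is now 43.5 mm, just clear of the strip's 40 mm. Next I'll lower gently to touch, then close.

>>> servo_tool([
  [[0,0,0.02],0],
  [[0,0,0],0],
  [[0,0,0],0],
])

```text
clock: 15.8
position: [0.5747, -0.2367, 0.0175]
tool_rot: [-3.142, 0.0, -3.125]
force: [-0.6, 0.8, 6.6]
grip_width: 0.0434
```

>>> servo_tool([
  [[0,0,-0.01],0],
  [[0,0,0],0],
  [[0,0,0],0],
  [[0,0,0],0],
  [[0,0,0],0],
], gripper=-0.3, newtons=25)

```text
clock: 16.42
position: [0.5753, -0.2371, 0.0185]
tool_rot: [-3.141, 0.002, -3.125]
force: [-0.2, 0.3, 12.1]
grip_width: 0.0349
```

```bash
python3 - <<'E'
from h import *
s=bot.observe(); print(s['position'],s['force'],s['moment'],s['grip_width'])
im=bot.grab_frame('side')[180:260,350:430]
im2=bot.grab_frame('scene')[180:260,345:425]
cv2.imwrite('pics/s9.png',np.hstack([cv2.resize(im,(400,400),interpolation=cv2.INTER_CUBIC),cv2.resize(im2,(400,400),interpolation=cv2.INTER_CUBIC)]))
cv2.imwrite('pics/w6.png',bot.grab_frame('wrist')[200:400,160:480])
E
```

```text
[ 0.57534857 -0.23711858  0.01854596] [-0.15627567  0.26669188 12.13036425] [-0.02880846  0.09735854 -0.01040991] 0.03487856034657938
```

View pics/s9.png

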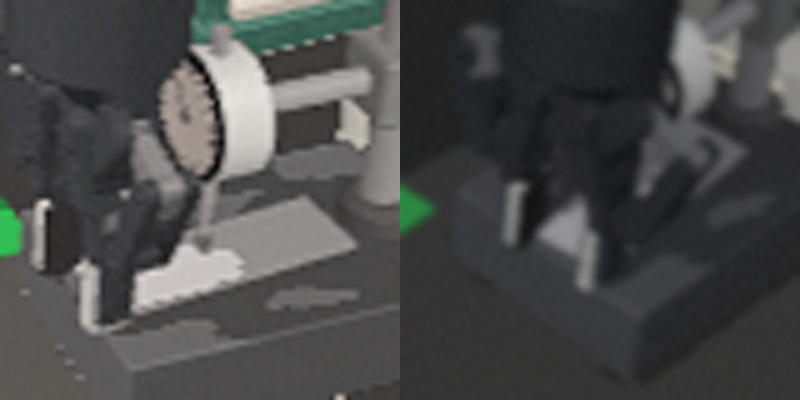

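View pics/w6.png

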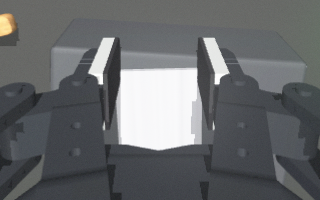

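The opening stopped at 34.9 mm against a 30 mm command. The strip's full width still shows between the pads in the wrist view, so the pads look clamped on its edges with the tips on the stone. I'll ease the down-force and try a short drag.

>>> servo_tool([
  [[0,0,-0.01],0],
  [[0.06,0,0],0],
  [[0.06,0,0],0],
  [[0.06,0,0],0],
  [[0,0,0],0],
])

```text
clock: 17.2
position: [0.5656, -0.237, 0.0184]
tool_rot: [-3.141, 0.0, -3.125]
force: [0.3, 0.0, 7.0]
grip_width: 0.0343
```

```bash
python3 - <<'E'
from h import *
s=bot.observe(); print(s['position'],s['force'],s['moment'],s['grip_width'])
im=bot.grab_frame('side')[180:260,350:430]
im2=bot.grab_frame('wrist')[200:400,160:480]
cv2.imwrite('pics/s10.png',np.hstack([cv2.resize(im,(400,400),interpolation=cv2.INTER_CUBIC),cv2.resize(im2,(400,400))]))
cv2.imwrite('pics/w7.png',im2)
E
```

```text
[ 0.56562476 -0.23695145  0.01843817] [0.31473992 0.04827905 7.0475596 ] [-0.06234451 -0.31397054  0.06118107] 0.03428514111239318
```

View pics/s10.png

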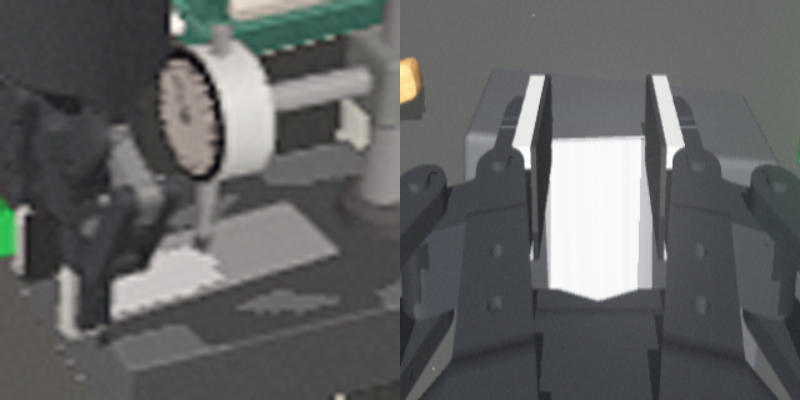

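It's dragging: in the side view the far edge moved about 10 mm with the hand. Continuing.

>>> servo_tool([
  [[0.08,0,0],0],
  [[0.08,0,0],0],
  [[0.08,0,0],0],
  [[0.08,0,0],0],
  [[0.08,0,0],0],
  [[0,0,0],0],
])

```text
clock: 18.05
position: [0.5448, -0.2371, 0.0181]
tool_rot: [3.141, -0.001, -3.125]
force: [-1.5, -0.1, 3.9]
grip_width: 0.0338
```

```bash
python3 - <<'E'
from h import *
s=bot.observe(); print(s['position'],s['force'],s['moment'],s['grip_width'])
im=bot.grab_frame('side')[180:260,350:430]
im2=bot.grab_frame('wrist')[200:400,160:480]
cv2.imwrite('pics/s11.png',np.hstack([cv2.resize(im,(400,400),interpolation=cv2.INTER_CUBIC),cv2.resize(im2,(400,400))]))
E
```

```text
[ 0.54475634 -0.23714726  0.01807161] [-1.52154812 -0.08953909  3.92427889] [-0.0667851   0.29110202  0.05054474] 0.03377757664707369
```

View pics/s11.png

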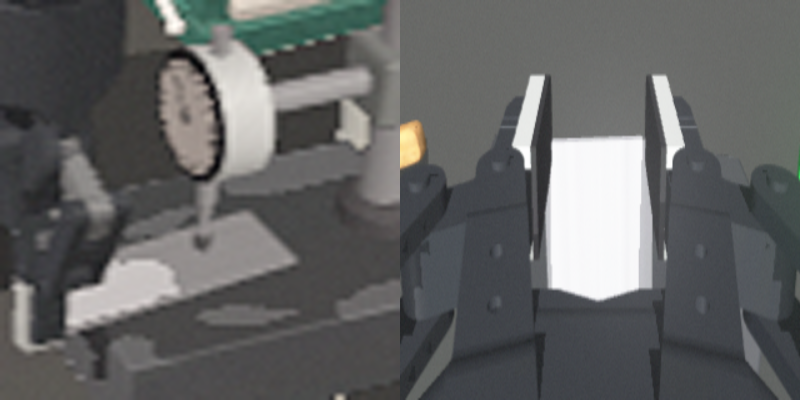

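>>> servo_tool([
  [[0.08,0,0],0],
  [[0.07,0,0],0],
  [[0,0,0],0],
  [[0,0,0],0],
  [[0,0,0],0],
  [[0,0,0],0],
])

```text
clock: 18.9
position: [0.538, -0.2373, 0.0181]
tool_rot: [3.142, -0.0, -3.125]
force: [-2.7, -1.2, 2.6]
grip_width: 0.0339
```

```bash
python3 - <<'E'
from h import *
s=bot.observe(); print(s['position'],s['force'],s['grip_width'])
im=bot.grab_frame('side')[180:260,340:440]
im2=bot.grab_frame('scene')[180:260,330:430]
cv2.imwrite('pics/s12.png',cv2.resize(im,None,fx=7,fy=7,interpolation=cv2.INTER_CUBIC))
cv2.imwrite('pics/s13.png',cv2.resize(im2,None,fx=7,fy=7,interpolation=cv2.INTER_CUBIC))
E
```

```text
[ 0.53797759 -0.23725525  0.01812276] [-2.68083094 -1.1944468   2.63728792] 0.033909791678140976
```

View pics/s12.png

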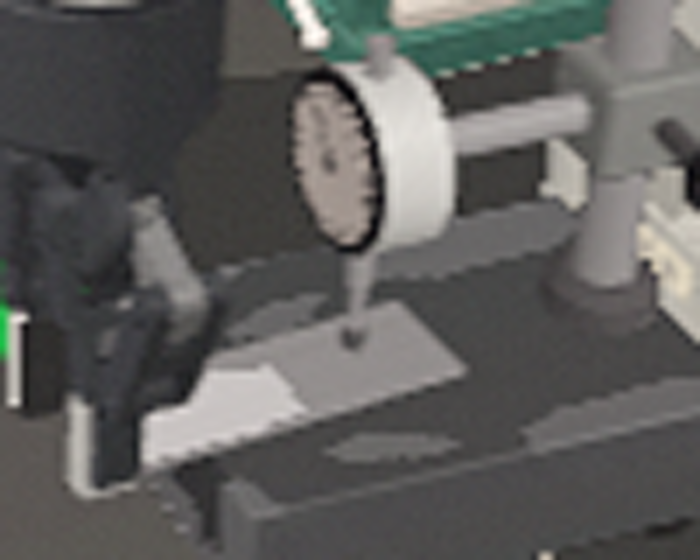

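View pics/s13.png

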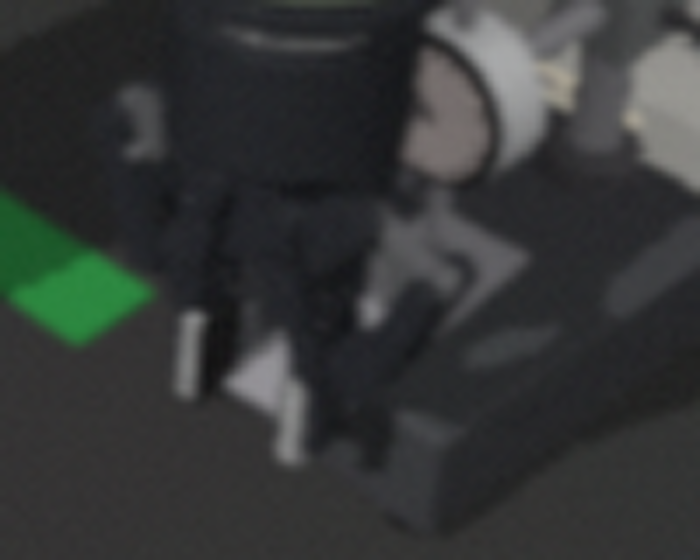

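```bash
python3 - <<'E'
from h import *
np.set_printoptions(precision=4,suppress=True)
a,b=bot.get_calibration('scene'),bot.get_calibration('side')
B=lambda l:np.array(l)/7.+[340,180]-.4
A=lambda l:np.array(l)/7.+[330,180]-.4
sp=[[.06,.02,.058],[.06,-.02,.058]]
pp,r=fit([(b,sp,B([(400,303),(467,372)])),(a,sp[1:]*1,A([(528,258)])[:0].reshape(0,2)) if 0 else (b,sp,B([(400,303),(467,372)]))],[.6,-.23,0.02]);print(pp,r[:2])
ps=[.636,-.2329,-.0524]
for q in(pp,):
  ne=world([[-.06,0,0]],q)[0]; print('near',ne,'in stand',world([[ne[0]-ps[0],ne[1]-ps[1],0]],[0,0,-ps[2]]))
E
```

```text
[ 0.6036 -0.2338  0.0171] [[-0.0169 -0.0617]
 [ 0.0163  0.0571]]
near [ 0.5436 -0.2349  0.    ] in stand [[-0.0922 -0.0068  0.    ]]
```

Overhang is about 30 mm: the near end is at stand x ≈ -0.092 and the strip is flat. Now release, move the pads back over the overhang, drop about 6 mm and regrip.

>>> servo_tool([
  [[0,0,0],0],
  [[0,0,0],0],
  [[0,0,0],0],
  [[0,0.03,0.06],0],
  [[0,0,0.06],0],
  [[-0.1,0,0],0],
  [[-0.1,0,0],0],
  [[-0.12,0,0],0],
  [[0,0,0],0],
  [[0,0,0],0],
], gripper=0.25)

```text
clock: 20.25
position: [0.5539, -0.2355, 0.0122]
tool_rot: [-3.142, -0.0, -3.125]
force: [0.0, -0.8, 0.1]
grip_width: 0.0535
```

```bash
python3 - <<'E'
from h import *
s=bot.observe(); print(s['position'],s['force'],s['grip_width'])
im=bot.grab_frame('side')[180:260,340:440]
cv2.imwrite('pics/s14.png',cv2.resize(im,None,fx=7,fy=7,interpolation=cv2.INTER_CUBIC))
cv2.imwrite('pics/w8.png',cv2.resize(bot.grab_frame('wrist')[200:400,160:480],None,fx=2,fy=2))
E
```

```text
[ 0.55391894 -0.23554221  0.0121924 ] [ 0.03852835 -0.84165527  0.10330062] 0.05346299176331508
```

View pics/s14.png

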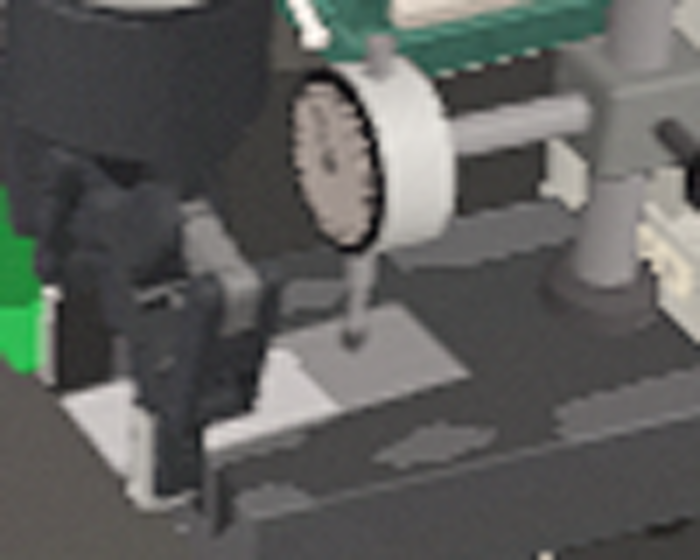

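View pics/w8.png

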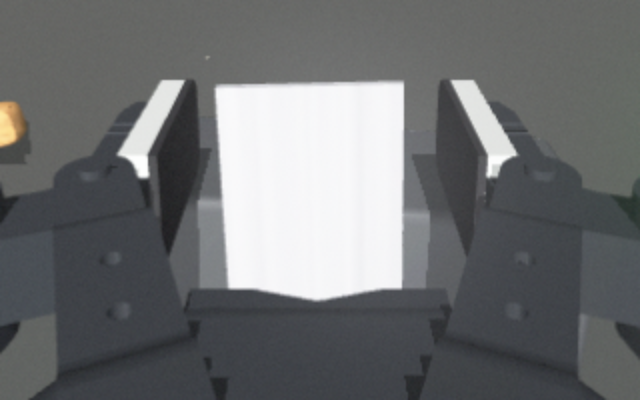

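>>> servo_tool([
  [[0,0,0],0],
  [[0,0,0],0],
  [[0,0,0],0],
  [[0,0,0],0],
  [[0,0,0],0],
  [[0,0,0],0],
], gripper=-0.4, newtons=70)

```text
clock: 21.1
position: [0.554, -0.2356, 0.0125]
tool_rot: [3.142, 0.0, -3.125]
force: [-1.8, 1.5, 6.0]
grip_width: 0.0362
```

```bash
python3 - <<'E'
from h import *
s=bot.observe(); print(s['position'],s['force'],s['grip_width'])
im=bot.grab_frame('side')[180:260,340:440]
cv2.imwrite('pics/s15.png',cv2.resize(im,None,fx=7,fy=7,interpolation=cv2.INTER_CUBIC))
cv2.imwrite('pics/w9.png',cv2.resize(bot.grab_frame('wrist')[200:400,160:480],None,fx=2,fy=2))
E
```

```text
[ 0.55398405 -0.23555759  0.01249608] [-1.76755677  1.50274924  5.97767849] 0.036218063702848684
```

View pics/s15.png

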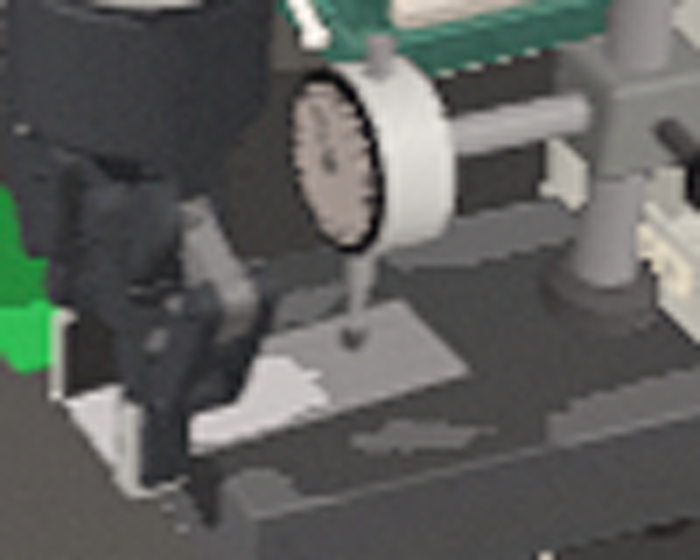

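View pics/w9.png

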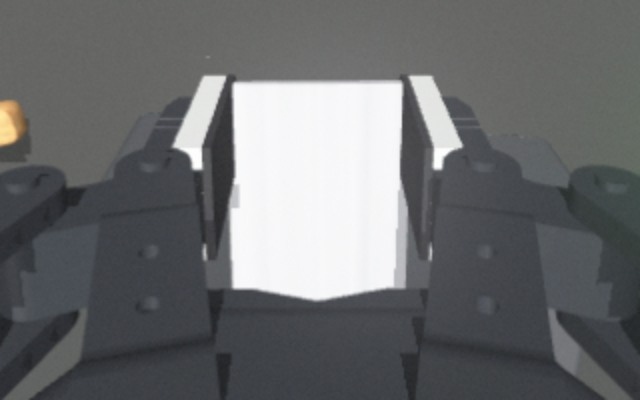

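>>> servo_tool([
  [[0,0,-0.01],0],
  [[0.15,0,0],0],
  [[0.25,0,0],0],
  [[0.25,0,0],0],
  [[0.25,0,0],0],
  [[0.3,0,0],0],
  [[0.3,0,-0.02],0],
  [[0.3,0,-0.05],0],
  [[0.3,0,-0.1],0],
  [[0.2,0,-0.2],0],
  [[0,0,0],0],
])

```text
clock: 22.58
position: [0.4391, -0.2378, 0.0322]
tool_rot: [-3.141, 0.001, -3.125]
force: [-0.2, -0.3, -0.9]
grip_width: 0.0362
```

```bash
python3 - <<'E'
from h import *
s=bot.observe(); print(s['position'],s['force'],s['grip_width'])
im=bot.grab_frame('side')[150:310,240:440]
cv2.imwrite('pics/s16.png',cv2.resize(im,None,fx=4,fy=4,interpolation=cv2.INTER_CUBIC))
E
```

```text
[ 0.43909862 -0.2378242   0.03222321] [-0.1876643  -0.33716042 -0.87545462] 0.03619418314955387
```

View pics/s16.png

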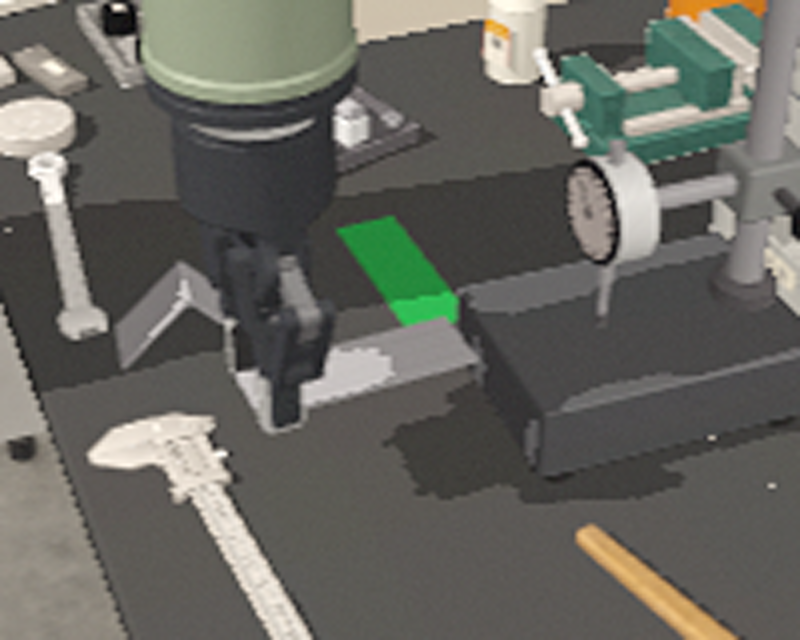

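Strip is held flat and clear of the plate. Now lift, turn to the jig's yaw and carry it over.

>>> servo_tool([
  [[0,0,-0.7],0],
  [[0,0,-0.8],0],
  [[0,0,-0.5],-0.9],
  [[0,0,0],-0.9],
  [[0,0.4,0],-0.9],
  [[-0.4,0.8,0],0],
  [[-0.4,0.8,0],0],
  [[-0.5,0.8,0],0],
  [[-0.5,0.8,0],0],
  [[-0.5,0.8,0],0],
  [[-0.5,0.8,0],0],
  [[-0.5,0.5,0],0],
])

```text
clock: 24.12
position: [0.5287, 0.0834, 0.1308]
tool_rot: [3.141, -0.001, -2.886]
force: [0.6, 0.1, -0.9]
grip_width: 0.0365
```

>>> servo_tool([
  [[0,0,0],0],
  [[0,0,0],0],
])

```text
clock: 24.38
position: [0.5284, 0.08, 0.1308]
tool_rot: [-3.141, -0.001, -2.888]
force: [0.0, -0.0, -0.6]
grip_width: 0.0364
```

```bash
python3 - <<'E'
from h import *
s=bot.observe(); print(s['position'],s['tool_rot'],s['force'],s['grip_width'],s['qpos'])
im=bot.grab_frame('side')[80:230,250:400]
cv2.imwrite('pics/s17.png',cv2.resize(im,None,fx=4,fy=4,interpolation=cv2.INTER_CUBIC))
im=bot.grab_frame('scene')[80:230,220:370]
cv2.imwrite('pics/s18.png',cv2.resize(im,None,fx=4,fy=4,interpolation=cv2.INTER_CUBIC))
E
```

```text
[0.52840886 0.07998241 0.13080183] [-3.14136653e+00 -1.05138721e-03 -2.88827336e+00] [ 0.04548291 -0.01376974 -0.59899631] 0.036382836076369954 [-0.42572482  0.47211476  0.22142508  1.90952565 -0.14271119  0.77604858
  1.69855383]
```

View pics/s17.png

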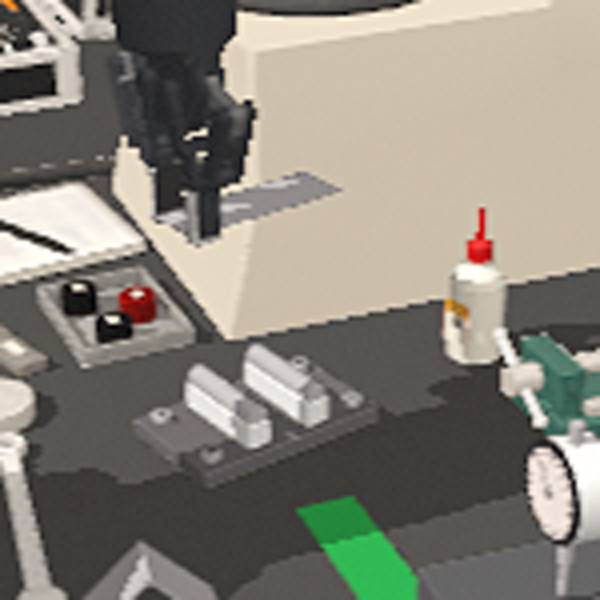

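View pics/s18.png

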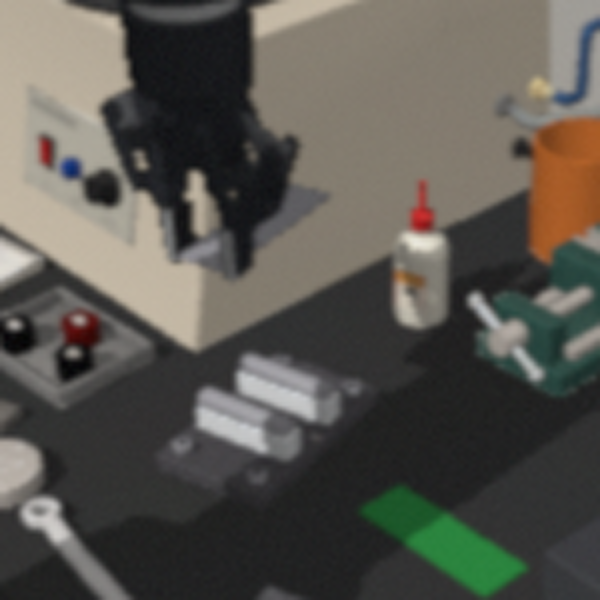

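>>> servo_tool([
  [[0,0,0.5],0],
  [[0,0,0.5],0],
  [[0,0,0.5],0],
  [[0,0,0.5],0],
  [[0,0,0],0],
  [[0,0,0],0],
])

```text
clock: 25.22
position: [0.5295, 0.0797, 0.0321]
tool_rot: [-3.141, 0.001, -2.89]
force: [0.5, -0.3, -0.6]
grip_width: 0.0362
```

```bash
python3 - <<'E'
from h import *
import pickle
s=bot.observe(); print(s['position'],s['tool_rot'],s['force'],s['grip_width'])
for n,r0,c0 in(('side',130,260),('scene',140,240)):
    im=bot.grab_frame(n)[r0:r0+100,c0:c0+110]
    cv2.imwrite(f'pics/h_{n}.png',cv2.resize(im,None,fx=6,fy=6,interpolation=cv2.INTER_CUBIC))
E
```

```text
[0.52946579 0.07967795 0.03208713] [-3.14149905e+00  6.66521845e-04 -2.88972798e+00] [ 0.47169168 -0.27269231 -0.55584608] 0.036154320599602024
```

View pics/h_side.png

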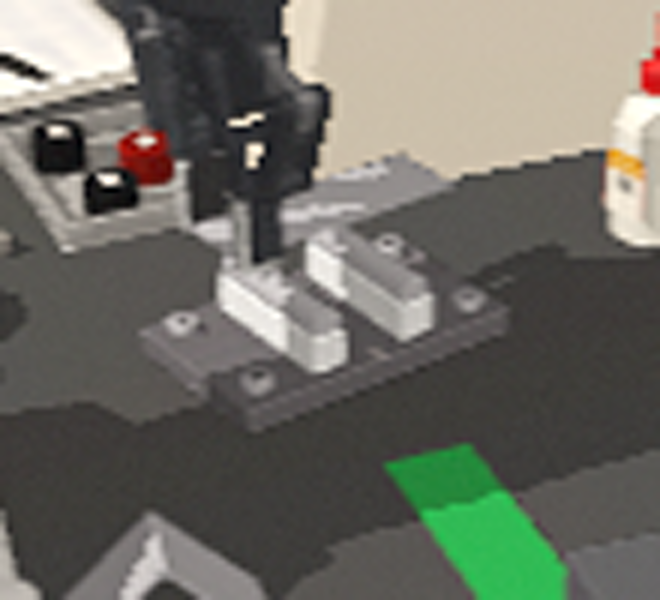

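View pics/h_scene.png

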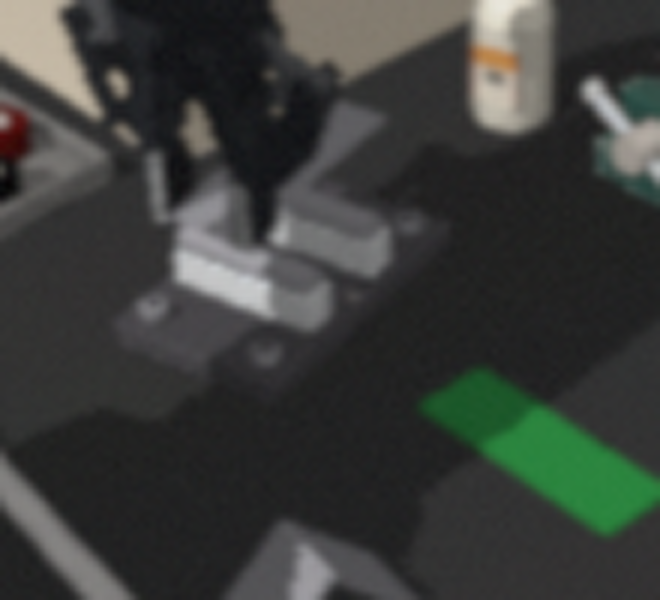

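```bash
cat > o.py <<'E'
from h import *
np.set_printoptions(precision=4,suppress=True)
a,b=bot.get_calibration('scene'),bot.get_calibration('side')
B=lambda l:np.array(l)/6.+[260,130]-.4
A=lambda l:np.array(l)/6.+[240,140]-.4
far=[[.06,.02,0],[.06,-.02,0]]
def f(p):
    L=world(far,p[:3])+[0,0,p[3]]
    return np.r_[(proj(L,b)-B([(400,153),(457,185)])).ravel(),(proj(L,a)-A([(342,100),(385,118)])).ravel()]
r=least_squares(f,[.578,.093,.253,.078]); print(r.x,r.fun)
pj=[.578,.0928,.253]
box=lambda x0,x1,y,z:[[x0,y,z],[x0,-y,z],[x1,-y,z],[x1,y,z]]
for n,c,o in(('side',b,(260,130)),('scene',a,(240,140))):
    im=cv2.imread(f'pics/h_{n}.png')
    for L,p,col in [(box(-.075,.075,.046,.014),pj,(0,255,255))]+[(box(x-.009,x+.009,.039,.032),pj,(255,255,0)) for x in(-.025,.025)]+[(box(x,x,.037,.044),pj,(255,0,255)) for x in(-.025,.025)]+[(box(-.06,.06,.02,r.x[3]),r.x[:3],(0,0,255)),(box(-.06,.06,.02,.046),pj,(0,255,0))]:
        cv2.polylines(im,[((proj(world(L,p),c)-o+.4)*6).astype(int)],True,col,1)
    cv2.imwrite(f'pics/ho_{n}.png',im)
E
python3 o.py
```

```text
[0.5724 0.0862 0.1636 0.0824] [ 1.0771 -0.2014 -0.8168  0.0407 -1.9847 -0.654   1.7599  0.8541]
```

View pics/ho_side.png

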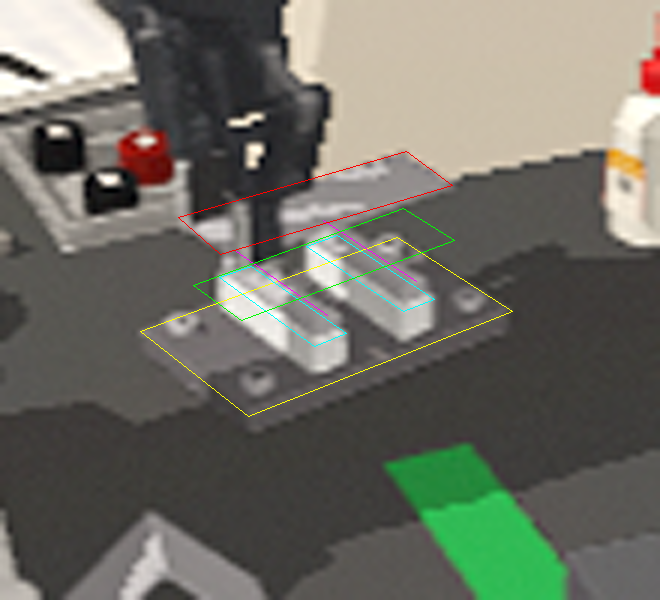

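View pics/ho_scene.png

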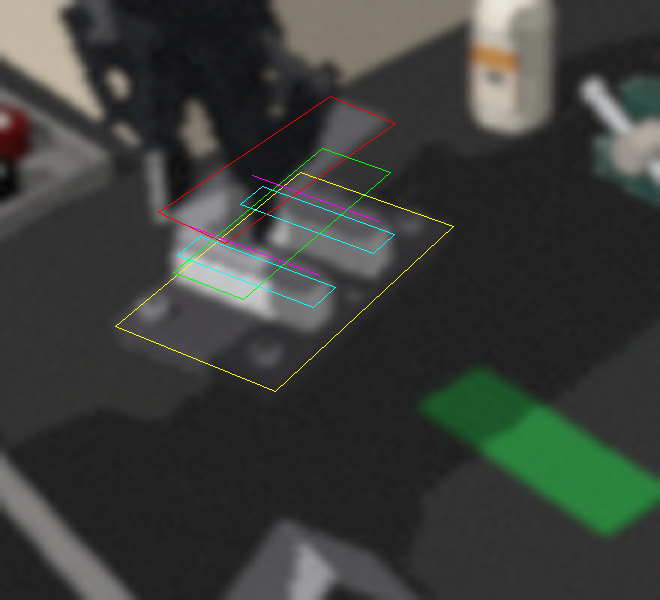

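```bash
cat >> o.py <<'E'
g=lambda q:f([q[0],q[1],.252,q[2]])
r=least_squares(g,[.578,.093,.078],loss='soft_l1'); print(r.x,r.fun)
g=lambda q:f([q[0],q[1],.252,.0776])
r=least_squares(g,[.578,.093]); print(r.x,r.fun)
# wrist
s=bot.observe();w=bot.get_calibration('wrist')
L=world([[-.06,.02,.0776],[-.06,-.02,.0776]],[.5775,.0921,.252]);print('pred near corners',proj(L,w))
cv2.imwrite('pics/w10.png',cv2.resize(bot.grab_frame('wrist')[180:340,180:460],None,fx=2.5,fy=2.5))
E
python3 o.py
```

```text
[0.5724 0.0862 0.1636 0.0824] [ 1.0771 -0.2014 -0.8168  0.0407 -1.9847 -0.654   1.7599  0.8541]
[0.575  0.0853 0.0799] [ 0.5208  0.0287 -0.3658 -0.0916 -2.869  -0.41    1.5569  0.5219]
[0.5774 0.0876] [ 0.9878  0.2631  0.0838  0.1312 -2.745  -0.3433  1.6402  0.5751]
pred near corners [[368.3339 242.6605]
 [274.7266 242.6867]]
```

View pics/w10.png

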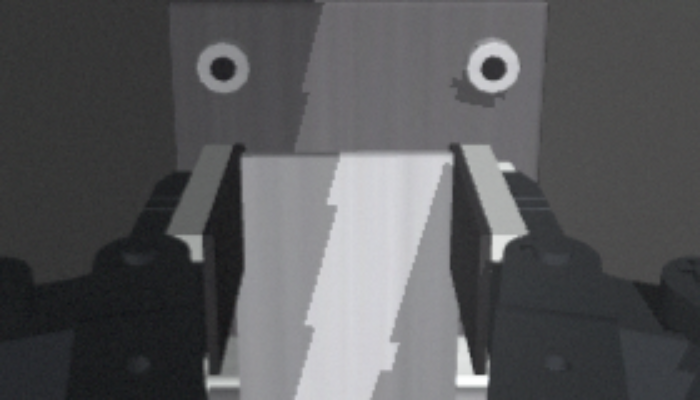

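```bash
python3 - <<'E'
from h import *
np.set_printoptions(precision=4,suppress=True)
w=bot.get_calibration('wrist'); W=lambda l:np.array(l)/2.5+[180,180]-.3
jw=[[-.075,-.046,.014],[-.075,.046,.014]]
print(fit([(w,jw,W([(170,4),(547,3)]))],[.578,.093,.25]))
s=bot.observe();print(s['position'])
E
```

```text
(array([0.5787, 0.0941, 0.2543]), array([[-1.4196,  0.0486],
       [ 1.4135,  0.05  ]]))
[0.5297 0.08   0.0322]
```

>>> servo_tool([
  [[-0.01,0.045,0.2],0],
  [[0,0,0.2],0],
  [[0,0,0.1],0],
  [[0,0,0.04],0],
  [[0,0,0],0],
  [[0,0,0],0],
])

```text
clock: 26.12
position: [0.5292, 0.0824, 0.0044]
tool_rot: [-3.142, 0.0, -2.889]
force: [0.3, -0.1, -0.7]
grip_width: 0.0359
```

>>> servo_tool([
  [[0,0,0.03],0],
  [[0,0,0],0],
  [[0,0,0],0],
])

```text
clock: 26.5
position: [0.5291, 0.0823, 0.0028]
tool_rot: [-3.142, 0.0, -2.889]
force: [-0.3, -0.6, 0.2]
grip_width: 0.036
```

>>> servo_tool([
  [[-0.03,0,0.02],0],
  [[0,0,0],0],
  [[0,0,0],0],
])

```text
clock: 26.88
position: [0.5305, 0.0827, 0.0017]
tool_rot: [-3.142, -0.0, -2.889]
force: [-0.7, 0.4, -0.9]
grip_width: 0.036
```

>>> servo_tool([
  [[0,0,0.02],0],
  [[0,0,0],0],
  [[0,0,0],0],
])

```text
clock: 27.25
position: [0.5306, 0.0827, 0.0007]
tool_rot: [-3.142, 0.0, -2.889]
force: [-0.7, -0.3, 1.9]
grip_width: 0.0364
```

>>> servo_tool([
  [[0,0,0.01],0],
  [[0,0,0],0],
  [[0,0,0],0],
])

```text
clock: 27.62
position: [0.5306, 0.0827, 0.0003]
tool_rot: [3.142, 0.0, -2.889]
force: [-1.2, 0.6, 3.6]
grip_width: 0.0363
```

```bash
python3 - <<'E'
from h import *
s=bot.observe(); print(s['position'],s['tool_rot'],s['force'],s['grip_width'])
im=bot.grab_frame('side')[140:220,260:360]
cv2.imwrite('pics/p1.png',cv2.resize(im,None,fx=7,fy=7,interpolation=cv2.INTER_CUBIC))
cv2.imwrite('pics/w11.png',cv2.resize(bot.grab_frame('wrist')[180:340,180:460],None,fx=2.5,fy=2.5))
E
```

```text
[5.30577491e-01 8.27443298e-02 2.64090482e-04] [ 3.14157641e+00  1.24033097e-04 -2.88904143e+00] [-1.16697594  0.64638028  3.57988164] 0.0363117224404932
```

View pics/p1.png

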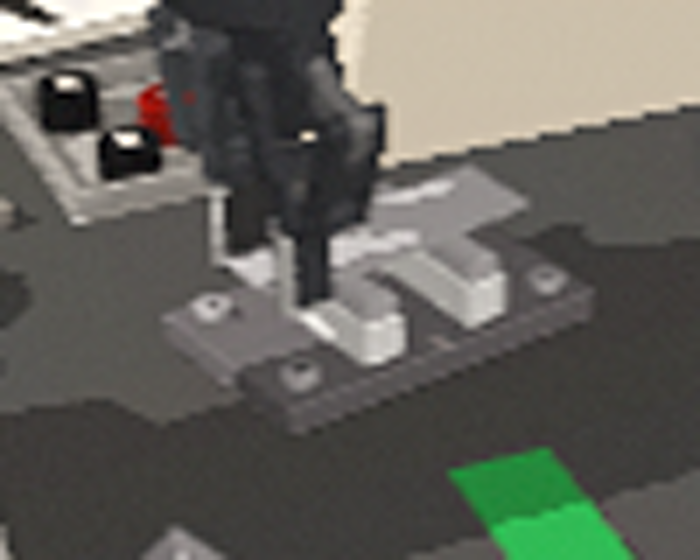

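View pics/w11.png

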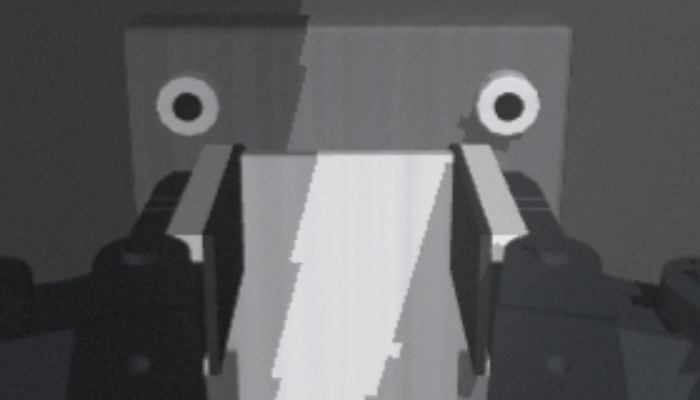

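Strip centred and square between the screws (screw midpoint column 347, strip midpoint 347), with light contact on the rollers. Releasing.

>>> servo_tool([
  [[0,0,0],0],
  [[0,0,0],0],
  [[0,0,0],0],
  [[0,0,0],0],
], gripper=0.25)

```text
clock: 28.22
position: [0.5305, 0.0827, 0.0002]
tool_rot: [-3.142, -0.0, -2.889]
force: [-0.1, 0.5, -0.4]
grip_width: 0.0532
```

>>> servo_tool([
  [[0,0,-0.1],0],
  [[0,0,-0.2],0],
  [[0,0,-0.5],0],
  [[0,0,-0.8],0],
  [[0,0,-0.8],0],
  [[0,0,-0.8],0],
  [[0.8,0,0],0],
  [[0.8,0,0],0],
  [[0,0,0],0],
  [[0,0,0],0],
])

```text
clock: 29.48
position: [0.4537, 0.063, 0.1609]
tool_rot: [3.141, 0.001, -2.889]
force: [-0.3, -0.7, -0.1]
grip_width: 0.0534
```

```bash
python3 - <<'E'
from h import *
import pickle
s=bot.observe(); print(s['position'],s['tool_rot'],s['force'],s['grip_width'])
w=bot.get_calibration('wrist');im=bot.grab_frame('wrist');pickle.dump(w,open('w12.pkl','wb'));cv2.imwrite('pics/w12.png',im)
im=bot.grab_frame('side')[140:220,260:360]
cv2.imwrite('pics/p2.png',cv2.resize(im,None,fx=7,fy=7,interpolation=cv2.INTER_CUBIC))
E
```

```text
[0.45367414 0.06299167 0.16091051] [ 3.14142995e+00  1.43336044e-03 -2.88885124e+00] [-0.26941314 -0.65592919 -0.11473788] 0.05335278175460019
```

View pics/w12.png

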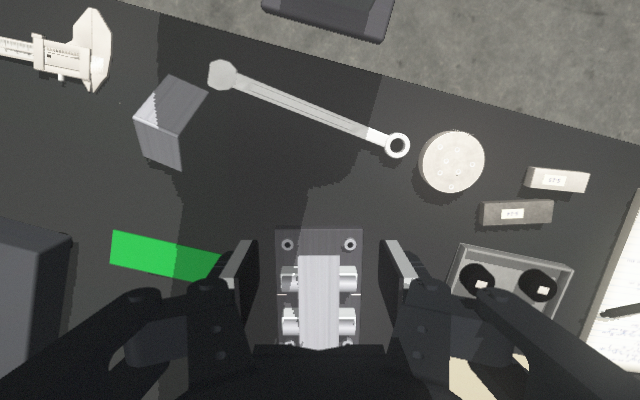

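View pics/p2.png

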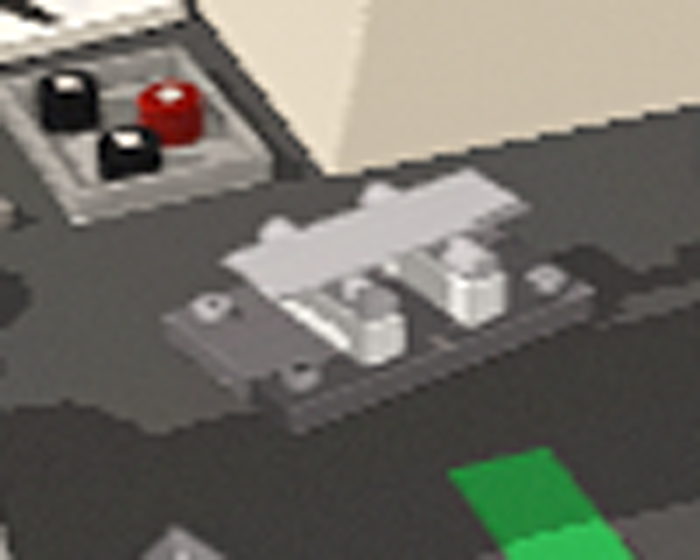

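The strip lies across both rollers, released (side view, ends ~220,262 to 530,208). One last numeric check.

```bash
python3 - <<'E'
from h import *
import pickle
np.set_printoptions(precision=4,suppress=True)
b=bot.get_calibration('side');w=pickle.load(open('w12.pkl','rb'))
B=lambda l:np.array(l)/7.+[260,140]-.4
sp=[[-.06,.02,.046],[.06,.02,.046],[.06,-.02,.046]]
jb=[[-.075,.046,.014],[-.075,-.046,.014],[.075,-.046,.014]]
wp=(w,[[-.06,-.02,.046],[-.06,.02,.046]],[(299,255),(338,255)])
wj=(w,[[-.075,-.046,.014],[-.075,.046,.014]],[(275,230),(361,230)])
for o,j in(([(b,sp,B([(220,262),(472,168),(530,208)]))],[(b,jb,B([(163,322),(293,412),(594,292)]))]),([wp],[wj])):
    p,r=fit(o,[.58,.093,.25]);q,r2=fit(j,[.58,.093,.25]);d=world([[*(p[:2]-q[:2]),0]],[0,0,-q[2]])
    print(p,q,'rel',d,p[2]-q[2],abs(r).max(),abs(r2).max())
E
```

```text
[0.5781 0.0952 0.2411] [0.5773 0.0937 0.2767] rel [[0.0011 0.0013 0.    ]] -0.035630238906183276 0.4987889979091733 0.6153253536948853
[0.5779 0.0934 0.2521] [0.5797 0.0933 0.252 ] rel [[-0.0017  0.0005  0.    ]] 5.914825519204303e-05 1.6377164789598737 1.760466645196061
```

Both views agree within about 2 mm, so I'm handing in.

```bash
python3 - <<'E'
from workcell import bot
bot.job_done(); print(bot.observe()['clock'])
E
```

```text
the job is handed in; nothing more can be done
the job is handed in; nothing more can be done
```

The steel strip is lying flat across both jig rollers and released, and I handed the job in at about 30 s. The hand-in gives no verdict.

**How it was moved:** The tool interface has no lean, so I kept the gripper upright. I gripped the strip by its side edges near the end, with the gripper body short of the dial, and dragged it about 37 mm. That left about 30 mm hanging over the plate's front edge. I regripped the overhang lower down, pulled the strip level and clear of the spindle, lifted it, carried it to the jig, set it down until it touched lightly, and let go.

**Last checks:**

| Check | Wrist view | Side view |
|---|---|---|
| Centre offset from jig middle | about 2 mm | about 2 mm |
| Angle to jig x axis | about 0° | about 2° (rougher) |

- Both offsets and both angles are inside the limits.
- The hand ended about 16 cm up and clear of everything.
- I saw no sign of the bystanders in the pictures being shifted, but I did not measure them.

**What disagreed:**
- **Tip position:** the finger tips turned out to be about 40 mm behind the reported TCP, although the description puts the TCP at the very end. I relied on the images and the contact force instead.
- **Opening:** the gripper read about 36 mm with the 40 mm strip held.
- **Press on the plate:** during touchdown the finger tips briefly pressed the stone plate with about 39 N, close to the 40 N limit stated for the arm and gripper body. The strip was not under the fingers.
- **Spindle and dial:** I could not read the spindle value. The pictures show the spindle was not visibly raised and the hand stayed clear of the dial.

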